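Sweep three bearings past the spring pawl into the gauge's feed lane

TASK

Load the feed lane for the clearance gauge: with the fingertips, push the three ball bearings that lie in front of its funnel flat along the bench, one at a time, through the gate into the lane, so that the spring pawl snaps shut behind each bearing before the next one enters and is shut behind the last. Do not pinch or lift the bearings and do not ram them. Leave the round grease tin that stands among them, the marker and the brush where they are.

Things in the scene. Friction and masses are not known exactly. Their poses are not given: they have to be found in the camera images.
- feed_lane: Feed lane: fixed aluminium U-shaped plate 12 mm thick on the bench, the bench being the floor of its slot. Origin: on the bench, middle of the gate; x runs along the slot into the lane, y to the left of that, z up. The slot is 66 mm wide between rails 26 mm wide (outer sides y = +-59 mm).
- lane_gate (a point): Middle of the gate, on the bench, at the lane's origin. The gate is a 65 mm gap between two upright steel dowels, 10 mm thick and 20 mm high, at x = -2 mm, y = +-37.5 mm in the lane frame.
- lane_mouth (a point): Middle of the funnel's wide end, on the bench, 52 mm before the gate. Two straight wings, 12 mm high and thick, widen from the gate's dowels to y = +-80 mm here (inner faces, about 44 degrees a side); their rounded outer tips reach y = +-92 mm.
- lane_stop (a point): Middle of the lane's closed end face, on the bench, 224 mm from the gate along the lane's x. The lane takes exactly three bearings in line with about 4 mm to spare; when it is full their centres are near x = 69, 131 and 193 mm (marked on the rails).
- pawl (a joint): Non-return pawl: dark steel finger with a spring, 3 to 16 mm above the bench, in a pocket of the lane's -y rail. 0 rad = shut, grows to 0.62 as its nose swings towards -y out of the slot. A bearing pushed in shoves it aside (about 1 to 3 N); it springs shut once the bearing's centre is 65 mm or more inside the gate, then bars the way back. A bearing left short of that may hold it open.
- pawl_nose (a point): Nose of the pawl (upright 6 mm pin), 8 mm above the bench; shut, it stands at x = 36, y = -20 mm in the lane frame, leaving the slot free from y = -17 to +33 mm. The pawl is 39 mm long, from its pivot at x = 8, y = -47 mm. Fingers in the slot may touch it; it shuts when they leave.
- bearing_a: One of three identical loose ball bearings lying flat: 62 mm outside diameter, 35 mm bore, 14 mm high, bright steel rings with a black seal, 0.12 to 0.2 kg. Starts on the bench in front of the funnel, 0.1 to 0.25 m from the gate. Origin: centre of its underside; z is its axis (up). Slides on the bench when pushed.
- bearing_b: One of three identical loose ball bearings lying flat: 62 mm outside diameter, 35 mm bore, 14 mm high, bright steel rings with a black seal, 0.12 to 0.2 kg. Starts on the bench in front of the funnel, 0.1 to 0.25 m from the gate. Origin: centre of its underside; z is its axis (up). Slides on the bench when pushed.
- bearing_c: One of three identical loose ball bearings lying flat: 62 mm outside diameter, 35 mm bore, 14 mm high, bright steel rings with a black seal, 0.12 to 0.2 kg. Starts on the bench in front of the funnel, 0.1 to 0.25 m from the gate. Origin: centre of its underside; z is its axis (up). Slides on the bench when pushed.
- grease_tin: Closed round grease tin, a loose bystander standing upright among the bearings: 63 mm in diameter, 43 mm high, pale metal lid and a printed band round its side, 0.13 kg. Origin: centre of its underside. To be left where it stands.
- marker: Loose black marker lying beside the lane, 125 x 18 x 20 mm; origin under its middle. To be left alone.
- brush: Loose brush with a wooden handle, on the right, 199 x 36 x 12 mm; origin under its middle. To be left alone.
Not all that is in view belongs to the job. What is shaped like the bearing_a but purple is not meant.

How it is judged:
On the way, in this order (a step that is already met when the one before it is completed fails the run):
1. one bearing is in the lane with the pawl shut behind it, the other two still outside the gate (value of joint pawl below 0.07 rad and (((x of bearing_a in the frame of feed_lane between 0.058 and 0.2 m and y of bearing_a in the frame of feed_lane between -0.006 and 0.006 m and height (world z) of bearing_a below 0.005 m) and x of each of bearing_b, bearing_c in the frame of feed_lane below 0 m) or ((x of bearing_b in the frame of feed_lane between 0.058 and 0.2 m and y of bearing_b in the frame of feed_lane between -0.006 and 0.006 m and height (world z) of bearing_b below 0.005 m) and x of each of bearing_a, bearing_c in the frame of feed_lane below 0 m) or ((x of bearing_c in the frame of feed_lane between 0.058 and 0.2 m and y of bearing_c in the frame of feed_lane between -0.006 and 0.006 m and height (world z) of bearing_c below 0.005 m) and x of each of bearing_a, bearing_b in the frame of feed_lane below 0 m))), for 0.1 s.
2. two bearings are in the lane with the pawl shut behind them, the third still outside the gate (value of joint pawl below 0.07 rad and ((x of bearing_a in the frame of feed_lane below 0 m and (x of bearing_b in the frame of feed_lane between 0.058 and 0.2 m and y of bearing_b in the frame of feed_lane between -0.006 and 0.006 m and height (world z) of bearing_b below 0.005 m) and (x of bearing_c in the frame of feed_lane between 0.058 and 0.2 m and y of bearing_c in the frame of feed_lane between -0.006 and 0.006 m and height (world z) of bearing_c below 0.005 m)) or (x of bearing_b in the frame of feed_lane below 0 m and (x of bearing_a in the frame of feed_lane between 0.058 and 0.2 m and y of bearing_a in the frame of feed_lane between -0.006 and 0.006 m and height (world z) of bearing_a below 0.005 m) and (x of bearing_c in the frame of feed_lane between 0.058 and 0.2 m and y of bearing_c in the frame of feed_lane between -0.006 and 0.006 m and height (world z) of bearing_c below 0.005 m)) or (x of bearing_c in the frame of feed_lane below 0 m and (x of bearing_a in the frame of feed_lane between 0.058 and 0.2 m and y of bearing_a in the frame of feed_lane between -0.006 and 0.006 m and height (world z) of bearing_a below 0.005 m) and (x of bearing_b in the frame of feed_lane between 0.058 and 0.2 m and y of bearing_b in the frame of feed_lane between -0.006 and 0.006 m and height (world z) of bearing_b below 0.005 m)))), for 0.1 s.
At the end, for the whole second after the job is handed in: All three bearings lie flat and at rest on the bench in the lane, in single file, each with its centre more than 58 mm inside the gate and within 6 mm of the slot's middle line, and the pawl is shut behind the last one (below 0.07 rad) (value of joint pawl below 0.07 rad and x of bearing_a in the frame of feed_lane between 0.058 and 0.2 m and y of bearing_a in the frame of feed_lane between -0.006 and 0.006 m and height (world z) of each of bearing_a, bearing_b, bearing_c below 0.005 m and x of bearing_b in the frame of feed_lane between 0.058 and 0.2 m and y of bearing_b in the frame of feed_lane between -0.006 and 0.006 m and x of bearing_c in the frame of feed_lane between 0.058 and 0.2 m and y of bearing_c in the frame of feed_lane between -0.006 and 0.006 m and linear speed of each of bearing_a, bearing_b, bearing_c below 0.01 m/s); the robot touches nothing.
It fails at once if a bearing was lifted or tipped (underside more than 8 mm up, or tilted more than 0.25 rad) (height (world z) of any of bearing_a, bearing_b, bearing_c above 0.008 m or angle between any of bearing_a, bearing_b, bearing_c's own z axis and vertical above 0.25 rad).
It fails at once if a bearing was pinched or rammed (fingers on it with more than 35 N) (contact force between the fingers and bearing_a above 35 N or contact force between the fingers and bearing_b above 35 N or contact force between the fingers and bearing_c above 35 N).
It fails at once if the grease tin was moved more than 20 mm (distance of grease_tin from where it was at the start of the episode above 0.02 m).
It fails at once if the marker or brush was moved more than 20 mm (distance of any of marker, brush from where it was at the start of the episode above 0.02 m).
It also fails if it takes over 72 s, if anything falls off the work surface, if the arm or the gripper's body presses on something with over 40 N, if the wrist force passes 120 N, or if a joint passes its speed limit or range.

ROBOT

A 7-joint arm with a two-finger parallel gripper is mounted at the origin on a cart in front of the work surface, level with it; the furniture and walls round the work are solid. World frame = base frame: x ahead of the robot, y to its left, z up, the work surface at z = 0. Lengths are in m, angles in rad, forces in N, time in s.
With the tool pointing down it reaches from about 0.4 to 0.85 m from the base axis. Payload 10.4 kg.
Tool frame: the origin (TCP) lies midway between the tips of the shut fingers; the grasp point (between the pads) lies 19 mm behind it; x points along the fingers, z is the direction in which the jaws open and shut, and the axes are right-handed (so a half turn about x gives the same grasp; the last joint's range is limited). The gripper opens to 85 mm and grips with 20 to 120 N. Pads are 22 mm wide; open, the fingers measure 114 mm over their backs; the gripper's body (76 mm by 85 mm) begins 54 mm behind the grasp point. The pads swing forward as they close: fully open they stand 13 mm farther back than shut.
Start: joints at [-1.144, 0.332, -0.065, 1.46, 0.022, 1.35, -0.088], TCP at [0.272, 0.563, 0.231] pointing down, gripper open.
Joint ranges: [-2.6, 2.6], [-0.5, 2.12], [-1.47, 1.34], [0.16, 2.42], [-1.27, 4.41], [0.06, 2.06], [-2.6, 2.6]. Speed limits (rad/s): [2.22, 2.22, 2.79, 2.79, 3.14, 3.14, 3.14].

INTERFACE

Orientations are given as a rotation vector (axis times angle).
In Python, from station import robot gives the robot as it stands. The module is installed in compiled form; this text tells all that it offers.
- The arm moves only by the tool arm_command, never from a script. Its argument "rows" is a list of rows, each an object with "dp": the shift along the tool's x, y, z in cm, a list of three; "yaw": the turn about the tool's x in rad; "hand": the closure, from -1 (fully open) to 1 (shut), so that 0 is half open. In form: [{"dp": [dx, dy, dz], "yaw": yaw, "hand": hand}, ...]. A call has 1 to 12 rows; each row shifts and turns the pose as measured when the row begins, along the tool's axes as they then stand; what a row does not reach is not made up. A row lasts 1/12 s, in which the tool goes at most 41.7 mm and 7.16 degrees, less where a joint would pass 70% of its speed; a pose out of reach is approached as far as the arm can. A call is refused whole if a number of a shift passes 4.17 or a number of a turn 0.125, either way. A call with a gripper value outside its range is refused whole. The fingers move at their own pace and stop on an object; "force" is the grip in N (left out, the last holds). Time passes only in rows, so rows that do not move let the fingers close. It gives the time, the measured TCP pose, the force and the opening at its end, in the units of the state.
- robot.read_state(): the state, without advancing time (a new reading comes with each control period).
- robot.grab_frame(name): name is "scene" or "top" or "wrist"; returns (picture, depth): 384x512x3 uint8, red, green, blue; 384x512 float32, m along the optical axis (not along the pixel's ray), 0 where there is no reading.
- robot.camera_params(name): a dict with "camera_matrix" (3x3 intrinsics, pixels), "world_from_camera" (4x4, takes a point from camera to world coordinates). Camera axes: x right, y up, looking along -z (the intrinsics and any distortion apply to the point x, -y, -z); pixel columns grow to the right and rows downward; lengths in m; the calibration is good to about 2 mm. A picture is of the moment at which its call begins: read the wrist's pose just before it. camera_params takes no time and is no camera call; for the wrist camera it gives the pose at the moment of the call.
- robot.close_job(): hands the job in, once; it reports no verdict.
Trained networks look in the newest picture that a camera, given by its name, has taken for a name from the list of things; names that differ only in an ending like _2 or _b are one class to them, and where a whole thing is asked for, a point or a joint stands for the part that bears it (a point fixed in the world has none). Each returns a list of dicts, best first, with "confidence" (0 to 1); they miss things now and then, are a little off and sometimes report something else, mostly with a low value. They report only what shows in the picture. A call takes as long as a camera call. They do not tell look-alikes from the thing itself.
- robot.recognise(name, camera): "uv" ([column, row] in pixels, amid what is visible of it).
The state is a dict: "t": time; "joint_pos": joint angles; "joint_velocities": joint speeds; "joint_efforts": joint torques, N m; "eef_pos": TCP position; "orientation": TCP orientation; "force": force on the tool from outside, world axes, zero at the start; "ft_torque": the same for the moment, N m; "gripper_width": opening from 0.0 (shut) to 1.0 (fully open).
Only numpy, scipy, OpenCV 4.12 (cv2) and the standard library are available. Lean on these libraries where they do the work, as an engineer would, in place of code of your own. Each camera call takes 0.05 s, during which the arm holds its last target.

## Working session

There is one attempt and no reset: what is moved stays moved. The work goes in short steps, Python scripts to look and compute and a tool call to move; the robot and the scene stay as the last step left them, time stands still between calls to the robot, and variables do not carry over. Pictures are saved under pics/ and viewed, and the job is handed in when it is done.

Besides the shell and the picture viewer there is one more tool, called after "Emit:" as a command line: name --argument value ..., lists and objects as JSON in quotes. arm_command: Moves the arm, as the interface text tells. Its arguments: {"type":"object","properties":{"rows":{"type":"array","items":{"type":"object","properties":{"dp":{"type":"array","items":{"type":"number"}},"yaw":{"type":"number"},"hand":{"type":"number"}}}},"force":{"type":"number"}},"required":["rows"]}

```bash
mkdir -p pics
cat > h.py <<'E'
import numpy as np, cv2
from station import robot
def snap(cam,fn):
    im,d=robot.grab_frame(cam); cv2.imwrite('pics/'+fn,cv2.cvtColor(im,cv2.COLOR_RGB2BGR)); return im,d
def px2w(cam,uv,z=0.0,P=None):
    P=P or robot.camera_params(cam); K=np.array(P['camera_matrix']);T=np.array(P['world_from_camera'])
    r=np.linalg.inv(K)@np.array([uv[0],uv[1],1.0]); d=T[:3,:3]@np.array([r[0],-r[1],-r[2]]); o=T[:3,3]
    s=(z-o[2])/d[2]; return o+s*d
def w2px(cam,p,P=None):
    P=P or robot.camera_params(cam); K=np.array(P['camera_matrix']);T=np.array(P['world_from_camera'])
    c=T[:3,:3].T@(np.array(p)-T[:3,3]); q=K@np.array([c[0],-c[1],-c[2]]); return q[:2]/q[2]
E
python3 - <<'E'
from h import *
np.set_printoptions(precision=4,suppress=True)
s=robot.read_state(); print(s)
for c in ['top','scene','wrist']:
    snap(c,c+'0.png'); P=robot.camera_params(c); print(c,P)
for n in ['bearing_a','grease_tin','feed_lane','marker','brush','pawl','lane_gate','lane_mouth','lane_stop','pawl_nose']:
    for r in robot.recognise(n,'top'): print(n,r['uv'],r['confidence'],px2w('top',r['uv'],0.012))
E
```

```text
{'t': 0.0, 'joint_pos': array([-1.1436,  0.3329, -0.0647,  1.4609,  0.0216,  1.3499, -0.0885]), 'joint_velocities': array([ 0.0013,  0.0026, -0.0009,  0.0003, -0.001 ,  0.0006, -0.0005]), 'joint_efforts': array([ -0.0008, -62.5447,   0.0486, -39.1592,   0.0161,   0.0102,
         0.    ]), 'eef_pos': array([0.2716, 0.5625, 0.2305]), 'orientation': array([-0.8727,  1.3903,  0.8713]), 'force': array([-0.6305,  0.2922, -0.5075]), 'ft_torque': array([ 0.0327, -0.0076, -0.0268]), 'gripper_width': 1.001687998907932}
top {'camera_matrix': array([[365.9407,   0.    , 259.2884],
       [  0.    , 365.9407, 188.4741],
       [  0.    ,   0.    ,   1.    ]]), 'world_from_camera': array([[ 0.0044,  0.982 , -0.1886,  0.3936],
       [-1.    ,  0.0034, -0.0054, -0.1371],
       [-0.0046,  0.1886,  0.982 ,  0.9211],
       [ 0.    ,  0.    ,  0.    ,  1.    ]])}
scene {'camera_matrix': array([[395.1193,   0.    , 258.6794],
       [  0.    , 395.1193, 185.78  ],
       [  0.    ,   0.    ,   1.    ]]), 'world_from_camera': array([[ 0.639 ,  0.4171, -0.6463, -0.0618],
       [-0.7689,  0.3693, -0.52
[... 615 characters left out ...]
2 ]
bearing_a [293.7, 135.6] 0.58 [ 0.7086 -0.221   0.012 ]
grease_tin [297.6, 178.1] 0.96 [ 0.5954 -0.2294  0.012 ]
feed_lane [176.3, 245.8] 0.64 [0.424  0.0713 0.012 ]
feed_lane [255.8, 164.3] 0.39 [ 0.6313 -0.1229  0.012 ]
marker [210.2, 273.2] 0.87 [ 0.3587 -0.014   0.012 ]
brush [372.9, 225.1] 0.72 [ 0.4768 -0.4141  0.012 ]
brush [181.6, 243.8] 0.58 [0.4289 0.0585 0.012 ]
pawl [373.6, 223.3] 0.52 [ 0.4812 -0.4161  0.012 ]
lane_gate [180.3, 242.6] 0.78 [0.4318 0.0618 0.012 ]
lane_mouth [181.8, 244.0] 0.87 [0.4284 0.058  0.012 ]
lane_stop [180.2, 243.6] 0.84 [0.4294 0.0619 0.012 ]
pawl_nose [281.0, 235.1] 0.6 [ 0.4512 -0.1862  0.012 ]
pawl_nose [213.9, 200.9] 0.4 [ 0.536  -0.0181  0.012 ]
```

Run:
```python
import cv2
im=cv2.imread('pics/top0.png'); c=im[90:330,100:420]; cv2.imwrite('pics/top0c.png',cv2.resize(c,None,fx=2.5,fy=2.5,interpolation=cv2.INTER_CUBIC))
```

```text
(no output)
```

View pics/top0c.png

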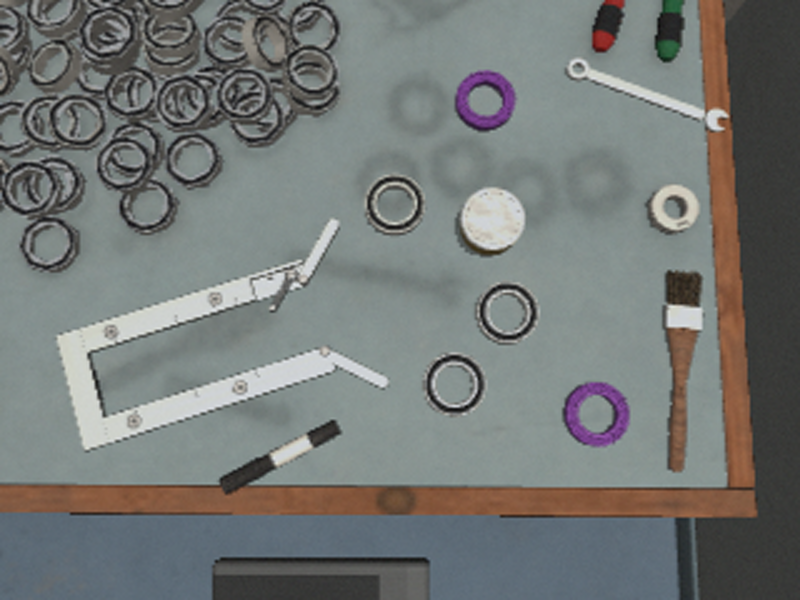

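View pics/scene0.png

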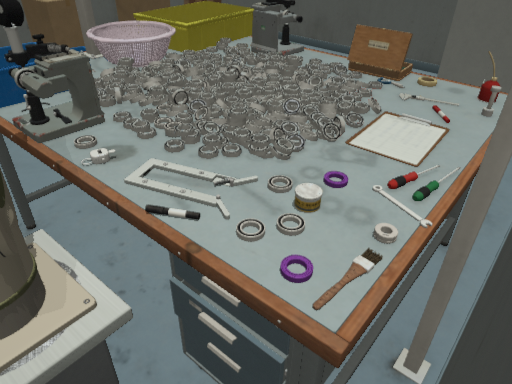

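Run:
```python
import cv2
im=cv2.imread('pics/top0.png'); c=im[170:275,115:260]; cv2.imwrite('pics/lane0.png',cv2.resize(c,None,fx=5.5,fy=5.5,interpolation=cv2.INTER_CUBIC))
c=im[155:260,240:330]; cv2.imwrite('pics/bear0.png',cv2.resize(c,None,fx=5.5,fy=5.5,interpolation=cv2.INTER_CUBIC))
```

```text
(no output)
```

View pics/lane0.png

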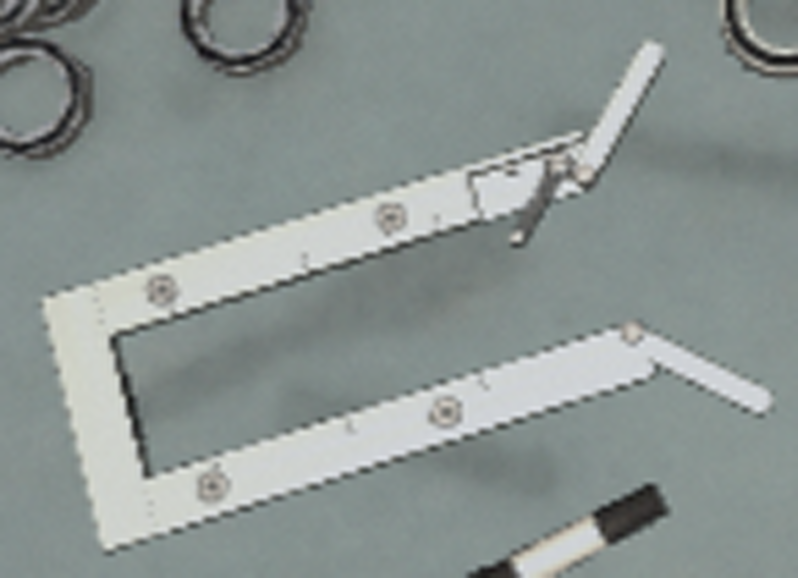

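View pics/bear0.png

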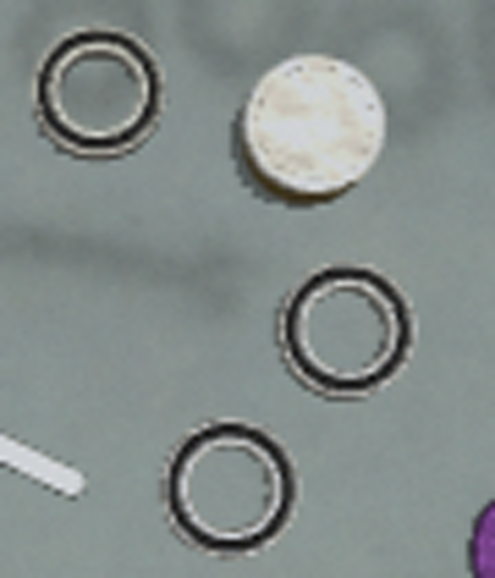

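View pics/wrist0.png

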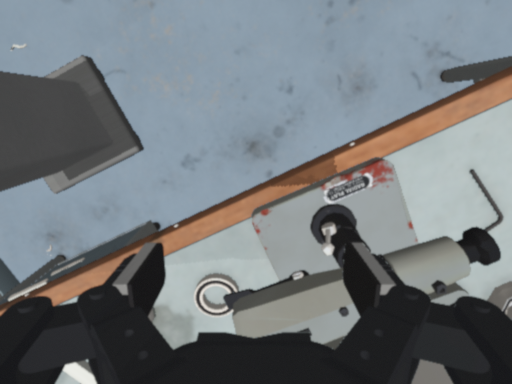

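```bash
cat > fit.py <<'E'
from h import *
from scipy.optimize import least_squares
P=robot.camera_params('top')
L=lambda u,v:((u+.5)/5.5-.5+115,(v+.5)/5.5-.5+170)
B=lambda u,v:((u+.5)/5.5-.5+240,(v+.5)/5.5-.5+155)
# lane pts: image, lane coords
pts=[(L(111,335),(.224,-.033,.012)),(L(150,477),(.224,.033,.012)),
 (L(630,330),(-.002,.0375,.02)),(L(586,173),(-.002,-.0375,.02)),(L(517,238),(.036,-.020,.012))]
edges=[((L(43,298),L(585,132)),-.059),((L(107,550),L(655,375)),.059)]
def w(p,q):
    c,s=np.cos(q[2]),np.sin(q[2]); return np.array([q[0]+c*p[0]-s*p[1],q[1]+s*p[0]+c*p[1],p[2]])
def res(q):
    r=[]
    for uv,p in pts: r+=list(px2w('top',uv,p[2],P)[:2]-w(p,q)[:2])
    for e,y in edges:
        for uv in e:
            X=px2w('top',uv,.012,P); r.append(-np.sin(q[2])*(X[0]-q[0])+np.cos(q[2])*(X[1]-q[1])-y)
    return np.array(r)
f=least_squares(res,[.53,-.05,1.8]); print(f.x,np.round(f.fun*1000,1))
q=f.x; np.save('lane.npy',q)
def tolane(X):
    c,s=np.cos(q[2]),np.sin(q[2]); d=np.array(X[:2])-q[:2]; return np.array([c*d[0]+s*d[1],-s*d[0]+c*d[1]])
for n,uv,z in [('A',B(99,92),.014),('B',B(346,331),.014),('C',B(230,487),.014),('tin',B(315,125),.043),('purp',(293.7,130),.014),('tipN',L(768,400),.012),('tipF',L(652,48),.012)]:
    X=px2w('top',uv,z,P); print(n,X.round(4),(tolane(X)*1000).round(1))
E
python3 fit.py
```

```text
[ 0.49812924 -0.04681086  1.88262732] [ 0.2 -0.4  0.2 -1.8  0.6  1.7  0.   0.  -0.4  0.8  0.3  1.6 -0.6 -0.7]
A [ 0.6123 -0.1276  0.014 ] [-111.9  -83.9]
B [ 0.5016 -0.2399  0.014 ] [-184.9   56. ]
C [ 0.4315 -0.187   0.014 ] [-113.   106.4]
tin [ 0.5905 -0.2245  0.043 ] [-197.4  -33.4]
purp [ 0.7231 -0.221   0.014 ] [-234.8 -160.7]
tipN [ 0.4333 -0.1202  0.012 ] [-50.   84.3]
tipF [ 0.5943 -0.0654  0.012 ] [-47.2 -85.8]
```

```bash
cat > plan.py <<'E'
from h import *
from scipy.spatial.transform import Rotation as Ro
np.set_printoptions(precision=3,suppress=True)
q=np.load('lane.npy'); c,s=np.cos(q[2]),np.sin(q[2]); RL=np.array([[c,-s],[s,c]])
def l2w(p): return q[:2]+RL@np.array(p)/1000
def w2l(X): return RL.T@(np.array(X[:2])-q[:2])*1000
def st(): 
    S=robot.read_state(); R=Ro.from_rotvec(S['orientation']).as_matrix(); return S,R
def go(lp,z,dl=None):
    """lp lane mm target, z mm, dl lane push direction"""
    S,R=st(); p=S['eef_pos']; W=l2w(lp); t=np.array([W[0],W[1],z/1000])
    print('t %.2f lane'%S['t'],w2l(p).round(1),'z',round(p[2]*1000,1),'F',S['force'].round(1),'gw',round(S['gripper_width'],3),'toolx',R[:,0],'j7',S['joint_pos'][6].round(2))
    if dl is not None:
        d=RL@np.array(dl,float); d/=np.linalg.norm(d)
        out=[]
        for sg in (1,-1):
            y=R[:,1]; 
            # yaw about tool x: new y = cos*y + sin*z
            a=np.arctan2(sg*d@R[:2,2],sg*d@R[:2,1]); out.append((sg,round(float(a),3)))
            R2=R@Ro.from_rotvec([a,0,0]).as_matrix(); print('sign',sg,'yaw',round(float(a),3),'then dp cm',(R2.T@(t-p)*100))
    print('dp cm now',(R.T@(t-p)*100), 'target w',t)
E
python3 - <<'E'
from plan import *
S,R=st(); print(R)
d=np.array([27,84])/np.hypot(27,84)
A=np.array([-111.9,-83.9]); go(A-d*56,80,d)
E
```

```text
[[ 0.    -0.901  0.435]
 [ 0.     0.435  0.901]
 [-1.     0.     0.   ]]
t 0.65 lane [649.7  28.4] z 231.3 F [-0.6  0.3  0.4] gw 0.998 toolx [ 0.  0. -1.] j7 -0.09
sign 1 yaw -0.451 then dp cm [ 15.129 -39.6   -69.07 ]
sign -1 yaw 2.691 then dp cm [15.129 39.6   69.07 ]
dp cm now [ 15.129 -65.731 -44.926] target w [ 0.668 -0.128  0.08 ]
```

Emit:
arm_command --rows '[{"dp": [0, -3.3, -2.26], "yaw": 0, "hand": 0.5}, {"dp": [0, -3.3, -2.26], "yaw": 0, "hand": 0.5}, {"dp": [0, -3.3, -2.26], "yaw": 0, "hand": 0.5}, {"dp": [0, -3.3, -2.26], "yaw": 0, "hand": 0.5}, {"dp": [0, -3.3, -2.26], "yaw": 0, "hand": 0.5}, {"dp": [0, -3.3, -2.26], "yaw": 0, "hand": 0.5}, {"dp": [0, -3.3, -2.26], "yaw": 0, "hand": 0.5}, {"dp": [0, -3.3, -2.26], "yaw": 0, "hand": 0.5}, {"dp": [0, -3.3, -2.26], "yaw": 0, "hand": 0.5}, {"dp": [0, -3.3, -2.26], "yaw": 0, "hand": 0.5}, {"dp": [0, -3.3, -2.26], "yaw": 0, "hand": 0.5}, {"dp": [0, -3.3, -2.26], "yaw": 0, "hand": 0.5}]' --force 30

```text
t: 1.65
eef_pos: [0.5142, 0.1396, 0.2299]
orientation: [-0.88, 1.38, 0.89]
force: [0.7, 0.2, -0.5]
gripper_width: 0.247
```

Emit:
arm_command --rows '[{"dp": [0, 0, 0], "yaw": -0.113, "hand": 0.5}, {"dp": [0, 0, 0], "yaw": -0.113, "hand": 0.5}, {"dp": [0, 0, 0], "yaw": -0.113, "hand": 0.5}, {"dp": [0, 0, 0], "yaw": -0.113, "hand": 0.5}]'

```text
t: 1.98
eef_pos: [0.5192, 0.1265, 0.2307]
orientation: [-1.22, 1.196, 1.221]
force: [-0.4, 1.4, -0.7]
gripper_width: 0.252
```

Run:
```python
from plan import *
d=np.array([27,84])/np.hypot(27,84)
A=np.array([-111.9,-83.9]); go(A-d*56,80,d)
```

```text
t 1.98 lane [158.5 -73.2] z 230.7 F [-0.4  1.4 -0.7] gw 0.252 toolx [ 0.003  0.004 -1.   ] j7 1.29
sign 1 yaw 0.016 then dp cm [ 15.014 -14.85  -25.478]
sign -1 yaw -3.126 then dp cm [15.014 14.85  25.478]
dp cm now [ 15.014 -14.449 -25.708] target w [ 0.668 -0.128  0.08 ]
```

Emit:
arm_command --rows '[{"dp": [1.5, -1.8, -3.2], "yaw": 0.016, "hand": 0.5}, {"dp": [1.5, -1.8, -3.2], "yaw": 0, "hand": 0.5}, {"dp": [1.5, -1.8, -3.2], "yaw": 0, "hand": 0.5}, {"dp": [1.5, -1.8, -3.2], "yaw": 0, "hand": 0.5}, {"dp": [1.5, -1.8, -3.2], "yaw": 0, "hand": 0.5}, {"dp": [1.5, -1.8, -3.2], "yaw": 0, "hand": 0.5}, {"dp": [1.5, -1.8, -3.2], "yaw": 0, "hand": 0.5}, {"dp": [1.5, -1.8, -3.2], "yaw": 0, "hand": 0.5}, {"dp": [1.0, -0.8, -1.5], "yaw": 0, "hand": 0.5}, {"dp": [0, 0, 0], "yaw": 0, "hand": 0.5}]'

```text
t: 2.82
eef_pos: [0.6837, -0.1494, 0.0952]
orientation: [-1.223, 1.188, 1.221]
force: [-0.4, -0.1, -0.3]
gripper_width: 0.254
```

Run:
```python
from plan import *
d=np.array([27,84])/np.hypot(27,84)
A=np.array([-111.9,-83.9]); go(A-d*56,40,d); snap('wrist','w1.png')
P=robot.camera_params('wrist')
for r in robot.recognise('bearing_a','wrist'): print(r, w2l(px2w('wrist',r['uv'],.012,P)))
```

```text
t 2.82 lane [-154.6 -145.1] z 95.2 F [-0.4 -0.1 -0.3] gw 0.254 toolx [ 0.009  0.007 -1.   ] j7 1.9
sign 1 yaw 0.019 then dp cm [5.526 1.581 2.152]
sign -1 yaw -3.122 then dp cm [ 5.526 -1.581 -2.152]
dp cm now [5.526 1.539 2.182] target w [ 0.668 -0.128  0.04 ]
{'uv': [308.1, 93.4], 'confidence': 0.83} [-92.238 -80.456]
{'uv': [169.6, 227.5], 'confidence': 0.59} [-224.917 -148.915]
```

View pics/w1.png

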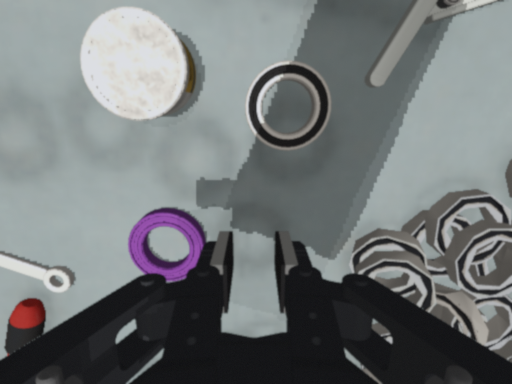

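Run:
```python
from plan import *
P=robot.camera_params('wrist')
print(w2l(px2w('wrist',(288,105),.014,P)), w2l(px2w('wrist',(135,62),.043,P)))
```

```text
[-106.197  -85.083] [-191.716  -33.488]
```

Emit:
arm_command --rows '[{"dp": [2, 0.8, 1.1], "yaw": 0.019, "hand": 0.5}, {"dp": [2, 0.6, 0.9], "yaw": 0, "hand": 0.5}, {"dp": [2, 0, 0], "yaw": 0, "hand": 0.5}, {"dp": [0.5, 0, 0], "yaw": 0, "hand": 0.5}, {"dp": [0, 0, 0], "yaw": 0, "hand": 0.5}]'

```text
t: 3.33
eef_pos: [0.6724, -0.1167, 0.0366]
orientation: [-1.216, 1.181, 1.208]
force: [-0.0, -0.3, 0.3]
gripper_width: 0.253
```

Run:
```python
from plan import *
d=np.array([27,84])/np.hypot(27,84)
A=np.array([-111.9,-83.9]); go(A-d*56,3,d)
im,_=snap('top','t1.png'); cv2.imwrite('pics/t1c.png',cv2.resize(im[110:280,110:340,::-1],None,fx=3.4,fy=3.4,interpolation=cv2.INTER_CUBIC))
```

```text
t 3.33 lane [-119.9 -144.4] z 36.6 F [-0.  -0.3  0.3] gw 0.253 toolx [ 0.019  0.013 -1.   ] j7 1.86
sign 1 yaw 0.009 then dp cm [ 3.334  0.469 -1.13 ]
sign -1 yaw -3.132 then dp cm [ 3.334 -0.469  1.13 ]
dp cm now [ 3.334  0.48  -1.125] target w [ 0.668 -0.128  0.003]
```

View pics/t1c.png

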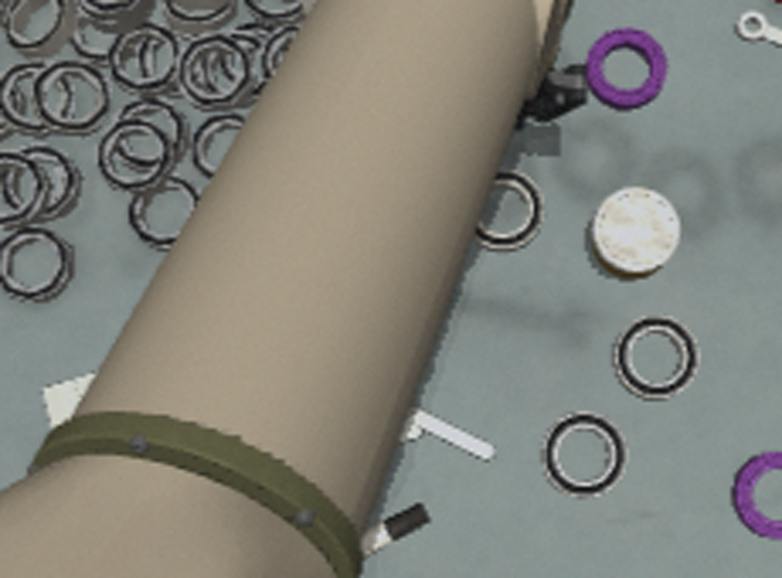

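Emit:
arm_command --rows '[{"dp": [0.6, 0.3, -0.6], "yaw": 0.009, "hand": 0.5}, {"dp": [0.8, 0.1, -0.4], "yaw": 0, "hand": 0.5}, {"dp": [0.8, 0, 0], "yaw": 0, "hand": 0.5}, {"dp": [0.6, 0, 0], "yaw": 0, "hand": 0.5}, {"dp": [0, 0, 0], "yaw": 0, "hand": 0.5}]'

```text
t: 3.8
eef_pos: [0.6717, -0.1277, 0.0116]
orientation: [-1.213, 1.18, 1.196]
force: [0.4, -0.4, -0.2]
gripper_width: 0.253
```

Run:
```python
from plan import *
d=np.array([27,84])/np.hypot(27,84)
A=np.array([-111.9,-83.9]); go(A-d*56,3,d)
snap('wrist','w2.png')
```

```text
t 3.80 lane [-130.2 -140.4] z 11.6 F [ 0.4 -0.4 -0.2] gw 0.253 toolx [ 0.027  0.012 -1.   ] j7 1.88
sign 1 yaw 0.0 then dp cm [0.855 0.362 0.003]
sign -1 yaw -3.141 then dp cm [ 0.855 -0.362 -0.003]
dp cm now [0.855 0.362 0.003] target w [ 0.668 -0.128  0.003]
```

View pics/w2.png

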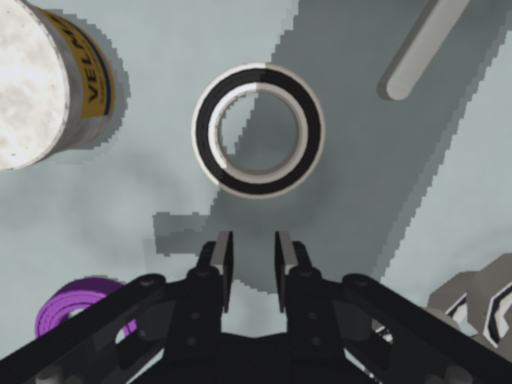

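Emit:
arm_command --rows '[{"dp": [0.5, 0.2, 0], "yaw": 0, "hand": 0.5}, {"dp": [0.3, 0.2, 0], "yaw": 0, "hand": 0.5}, {"dp": [0, 0.4, 0], "yaw": 0, "hand": 0.5}, {"dp": [0, 0.5, 0], "yaw": 0, "hand": 0.5}, {"dp": [0, 0.5, 0], "yaw": 0, "hand": 0.5}, {"dp": [0, 0.6, 0], "yaw": 0, "hand": 0.5}, {"dp": [0, 0.6, 0], "yaw": 0, "hand": 0.5}, {"dp": [0, 0.6, 0], "yaw": 0, "hand": 0.5}]'

```text
t: 4.52
eef_pos: [0.6342, -0.1275, 0.0031]
orientation: [-1.215, 1.178, 1.194]
force: [0.1, 0.3, -0.5]
gripper_width: 0.248
```

Run:
```python
from plan import *
d=np.array([27,84])/np.hypot(27,84)
go(np.array([-85,0])-d*40.3,3,d)
snap('wrist','w3.png')
```

```text
t 4.52 lane [-118.5 -104.8] z 3.1 F [ 0.1  0.3 -0.5] gw 0.248 toolx [ 0.029  0.012 -0.999] j7 1.9
sign 1 yaw 0.001 then dp cm [-0.198  6.966 -0.013]
sign -1 yaw -3.141 then dp cm [-0.198 -6.966  0.013]
dp cm now [-0.198  6.966 -0.009] target w [ 0.565 -0.128  0.003]
```

View pics/w3.png

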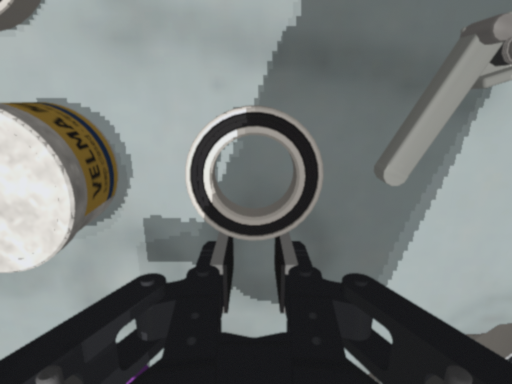

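Emit:
arm_command --rows '[{"dp": [-0.02, 0.7, 0], "yaw": 0, "hand": 0.5}, {"dp": [-0.02, 0.7, 0], "yaw": 0, "hand": 0.5}, {"dp": [-0.02, 0.7, 0], "yaw": 0, "hand": 0.5}, {"dp": [-0.02, 0.7, 0], "yaw": 0, "hand": 0.5}, {"dp": [-0.02, 0.7, 0], "yaw": 0, "hand": 0.5}, {"dp": [-0.02, 0.7, 0], "yaw": 0, "hand": 0.5}, {"dp": [-0.02, 0.7, 0], "yaw": 0, "hand": 0.5}, {"dp": [-0.02, 0.5, 0], "yaw": 0, "hand": 0.5}, {"dp": [0, 0.3, 0], "yaw": 0, "hand": 0.5}, {"dp": [0, 0, 0], "yaw": 0, "hand": 0.5}]'

```text
t: 5.4
eef_pos: [0.569, -0.1279, 0.0035]
orientation: [-1.214, 1.179, 1.194]
force: [0.5, 0.1, -0.6]
gripper_width: 0.247
```

Run:
```python
from plan import *
d=np.array([27,84])/np.hypot(27,84)
go(np.array([-85,0])-d*40.3,3,d)
snap('wrist','w4.png')
```

```text
t 5.40 lane [-98.9 -42.6] z 3.5 F [ 0.5  0.1 -0.6] gw 0.247 toolx [ 0.029  0.012 -1.   ] j7 1.91
sign 1 yaw -0.0 then dp cm [0.034 0.453 0.02 ]
sign -1 yaw 3.141 then dp cm [ 0.034 -0.453 -0.02 ]
dp cm now [0.034 0.453 0.02 ] target w [ 0.565 -0.128  0.003]
```

View pics/w4.png

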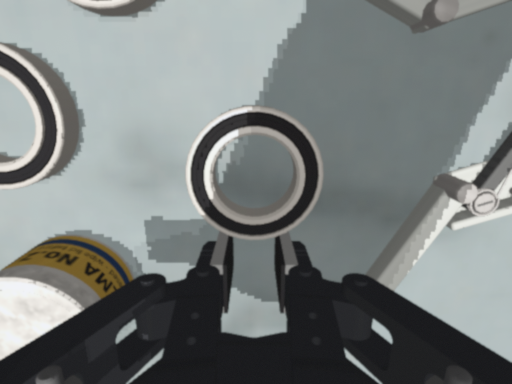

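Emit:
arm_command --rows '[{"dp": [0, -0.8, 0], "yaw": 0, "hand": 0.5}, {"dp": [-1, -0.4, 0], "yaw": 0, "hand": 0.5}, {"dp": [-2, 0, 0], "yaw": 0, "hand": 0.5}, {"dp": [-2, 0, 0], "yaw": 0, "hand": 0.5}, {"dp": [-0.5, 0, 0], "yaw": 0, "hand": 0.5}, {"dp": [0, 0, 0], "yaw": 0, "hand": 0.5}]'

```text
t: 5.95
eef_pos: [0.5832, -0.1284, 0.0626]
orientation: [-1.215, 1.179, 1.195]
force: [0.0, -0.3, -0.5]
gripper_width: 0.248
```

Run:
```python
from plan import *
go((-137,-2),55,(1,0))
```

```text
t 5.95 lane [-103.7  -55.9] z 62.6 F [ 0.  -0.3 -0.5] gw 0.248 toolx [ 0.028  0.012 -1.   ] j7 1.88
sign 1 yaw 1.26 then dp cm [ 0.587 -3.328 -5.416]
sign -1 yaw -1.881 then dp cm [0.587 3.328 5.416]
dp cm now [ 0.587  4.139 -4.824] target w [ 0.542 -0.177  0.055]
```

Emit:
arm_command --rows '[{"dp": [0, 0, 0], "yaw": 0.12, "hand": 0.5}, {"dp": [0, 0, 0], "yaw": 0.12, "hand": 0.5}, {"dp": [0, 0, 0], "yaw": 0.12, "hand": 0.5}, {"dp": [0, 0, 0], "yaw": 0.12, "hand": 0.5}, {"dp": [0, 0, 0], "yaw": 0.12, "hand": 0.5}, {"dp": [0, 0, 0], "yaw": 0.12, "hand": 0.5}, {"dp": [0, 0, 0], "yaw": 0.12, "hand": 0.5}, {"dp": [0, 0, 0], "yaw": 0.12, "hand": 0.5}, {"dp": [0, -0.8, -1.3], "yaw": 0.12, "hand": 0.5}, {"dp": [0, -0.9, -1.5], "yaw": 0.1, "hand": 0.5}, {"dp": [0, -0.6, -1], "yaw": 0, "hand": 0.5}, {"dp": [0, 0, 0], "yaw": 0, "hand": 0.5}]'

```text
t: 6.95
eef_pos: [0.5615, -0.1649, 0.0566]
orientation: [-0.268, 1.527, 0.277]
force: [0.2, -0.1, 0.6]
gripper_width: 0.251
```

Run:
```python
from plan import *
go((-137,-2),15,(1,0))
snap('wrist','w5.png')
```

```text
t 6.95 lane [-131.9  -24.1] z 56.6 F [ 0.2 -0.1  0.6] gw 0.251 toolx [ 0.025  0.01  -1.   ] j7 0.83
sign 1 yaw 0.036 then dp cm [ 4.094 -0.521 -2.317]
sign -1 yaw -3.105 then dp cm [4.094 0.521 2.317]
dp cm now [ 4.094 -0.436 -2.335] target w [ 0.542 -0.177  0.015]
```

View pics/w5.png

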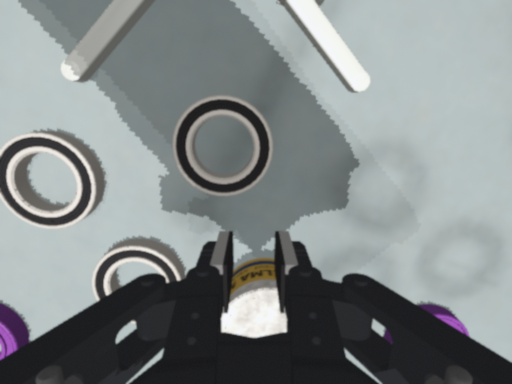

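Emit:
arm_command --rows '[{"dp": [0, -0.3, -1.2], "yaw": 0.036, "hand": 0.5}, {"dp": [0.5, -0.1, -1.0], "yaw": 0, "hand": 0.5}, {"dp": [1.5, 0, -0.2], "yaw": 0, "hand": 0.5}, {"dp": [1.2, 0, 0], "yaw": 0, "hand": 0.5}, {"dp": [0.5, 0, 0], "yaw": 0, "hand": 0.5}, {"dp": [0, 0, 0], "yaw": 0, "hand": 0.5}]'

```text
t: 7.5
eef_pos: [0.5401, -0.1738, 0.0163]
orientation: [-0.244, 1.528, 0.257]
force: [0.4, -0.4, -0.1]
gripper_width: 0.257
```

Run:
```python
from plan import *
go((-120,-2),3,(1,0))
snap('wrist','w6.png')
```

```text
t 7.50 lane [-133.8   -1. ] z 16.3 F [ 0.4 -0.4 -0.1] gw 0.257 toolx [ 0.026  0.012 -1.   ] j7 0.86
sign 1 yaw 0.009 then dp cm [1.336 1.37  0.059]
sign -1 yaw -3.133 then dp cm [ 1.336 -1.37  -0.059]
dp cm now [1.336 1.37  0.071] target w [ 0.537 -0.16   0.003]
```

View pics/w6.png

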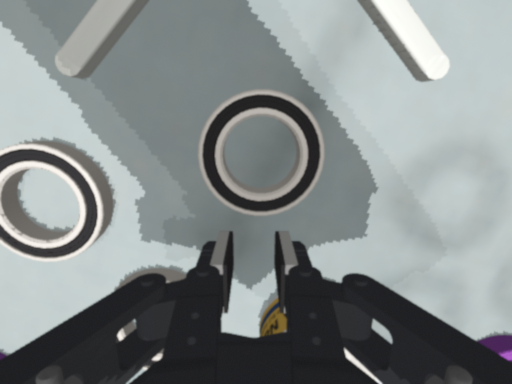

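Emit:
arm_command --rows '[{"dp": [0.7, 0.1, 0], "yaw": 0.009, "hand": 0.5}, {"dp": [0.5, 0.4, 0], "yaw": 0, "hand": 0.5}, {"dp": [0, 0.5, 0], "yaw": 0, "hand": 0.5}, {"dp": [0, 0.6, 0.02], "yaw": 0, "hand": 0.5}, {"dp": [0, 0.7, 0.02], "yaw": 0, "hand": 0.5}, {"dp": [0, 0.7, 0.02], "yaw": 0, "hand": 0.5}, {"dp": [0, 0.7, 0.02], "yaw": 0, "hand": 0.5}, {"dp": [0, 0.7, 0], "yaw": 0, "hand": 0.5}, {"dp": [0, 0.7, 0], "yaw": 0, "hand": 0.5}]'

```text
t: 8.3
eef_pos: [0.5262, -0.1207, 0.0053]
orientation: [-0.239, 1.526, 0.248]
force: [0.0, -0.8, -0.8]
gripper_width: 0.247
```

Run:
```python
from plan import *
go((-45,0),3,(1,0))
snap('wrist','w7.png')
```

```text
t 8.30 lane [-78.9  -4. ] z 5.3 F [ 0.  -0.8 -0.8] gw 0.247 toolx [ 0.03   0.011 -1.   ] j7 0.76
sign 1 yaw -0.0 then dp cm [ 0.226  3.394 -0.409]
sign -1 yaw 3.141 then dp cm [ 0.226 -3.394  0.409]
dp cm now [ 0.226  3.393 -0.41 ] target w [ 0.512 -0.09   0.003]
```

View pics/w7.png

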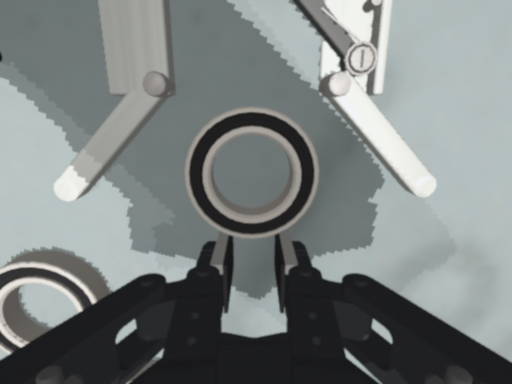

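Emit:
arm_command --rows '[{"dp": [0.05, 0.6, -0.08], "yaw": 0, "hand": 0.5}, {"dp": [0.05, 0.6, -0.08], "yaw": 0, "hand": 0.5}, {"dp": [0.05, 0.6, -0.08], "yaw": 0, "hand": 0.5}, {"dp": [0, 0.6, -0.08], "yaw": 0, "hand": 0.5}, {"dp": [0, 0.5, -0.08], "yaw": 0, "hand": 0.5}]'

```text
t: 8.77
eef_pos: [0.5133, -0.0912, 0.0045]
orientation: [-0.239, 1.523, 0.248]
force: [0.8, -1.0, 0.6]
gripper_width: 0.249
```

Run:
```python
from plan import *
go((-5,0),4,(1,0))
snap('wrist','w8.png')
```

```text
t 8.77 lane [-46.9  -0.8] z 4.5 F [ 0.8 -1.   0.6] gw 0.249 toolx [ 0.032  0.011 -0.999] j7 0.69
sign 1 yaw 0.0 then dp cm [ 0.048  4.194 -0.082]
sign -1 yaw -3.141 then dp cm [ 0.048 -4.194  0.082]
dp cm now [ 0.048  4.194 -0.081] target w [ 0.5   -0.052  0.004]
```

View pics/w8.png

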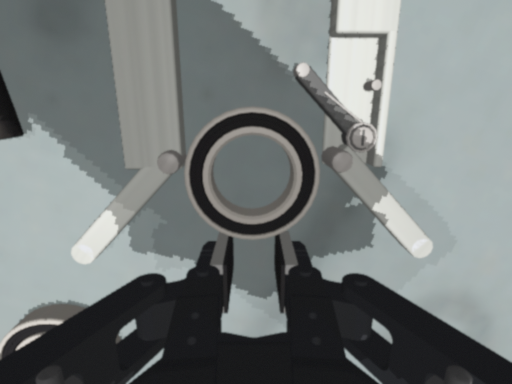

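Emit:
arm_command --rows '[{"dp": [0, 0.5, -0.01], "yaw": 0, "hand": 0.5}, {"dp": [0, 0.5, -0.01], "yaw": 0, "hand": 0.5}, {"dp": [0, 0.5, -0.01], "yaw": 0, "hand": 0.5}, {"dp": [0, 0.5, -0.01], "yaw": 0, "hand": 0.5}, {"dp": [0, 0.5, -0.01], "yaw": 0, "hand": 0.5}, {"dp": [0, 0.5, -0.01], "yaw": 0, "hand": 0.5}, {"dp": [0, 0.5, -0.01], "yaw": 0, "hand": 0.5}]'

```text
t: 9.4
eef_pos: [0.5006, -0.0559, 0.0045]
orientation: [-0.239, 1.523, 0.246]
force: [2.4, -3.3, -0.9]
gripper_width: 0.255
```

Run:
```python
from plan import *
go((35,0),4,(1,0))
snap('wrist','w9.png')
```

```text
t 9.40 lane [-9.4  0.5] z 4.5 F [ 2.4 -3.3 -0.9] gw 0.255 toolx [ 0.032  0.009 -0.999] j7 0.6
sign 1 yaw -0.001 then dp cm [0.043 4.445 0.044]
sign -1 yaw 3.141 then dp cm [ 0.043 -4.445 -0.044]
dp cm now [0.043 4.445 0.04 ] target w [ 0.487 -0.013  0.004]
```

View pics/w9.png

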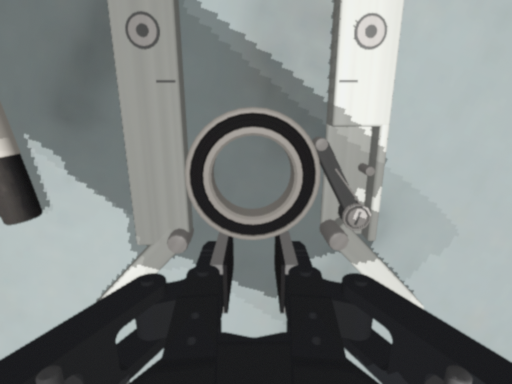

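Emit:
arm_command --rows '[{"dp": [0, 0.5, 0], "yaw": 0, "hand": 0.5}, {"dp": [0, 0.5, 0], "yaw": 0, "hand": 0.5}, {"dp": [0, 0.5, 0], "yaw": 0, "hand": 0.5}, {"dp": [0, 0.5, 0], "yaw": 0, "hand": 0.5}, {"dp": [0, 0.5, 0], "yaw": 0, "hand": 0.5}, {"dp": [0, 0.5, 0], "yaw": 0, "hand": 0.5}, {"dp": [0, 0.5, 0], "yaw": 0, "hand": 0.5}, {"dp": [0, 0.5, 0], "yaw": 0, "hand": 0.5}, {"dp": [0, 0.3, 0], "yaw": 0, "hand": 0.5}, {"dp": [0, 0, 0], "yaw": 0, "hand": 0.5}]'

```text
t: 10.28
eef_pos: [0.4869, -0.0088, 0.0052]
orientation: [-0.24, 1.521, 0.248]
force: [1.1, -2.5, 1.2]
gripper_width: 0.252
```

Run:
```python
from plan import *
go((37,0),4,(1,0))
snap('wrist','w10.png')
```

```text
t 10.28 lane [39.6 -0.9] z 5.2 F [ 1.1 -2.5  1.2] gw 0.252 toolx [ 0.034  0.011 -0.999] j7 0.48
sign 1 yaw 0.0 then dp cm [ 0.116 -0.261 -0.098]
sign -1 yaw -3.141 then dp cm [0.116 0.261 0.098]
dp cm now [ 0.116 -0.261 -0.098] target w [ 0.487 -0.012  0.004]
```

View pics/w10.png

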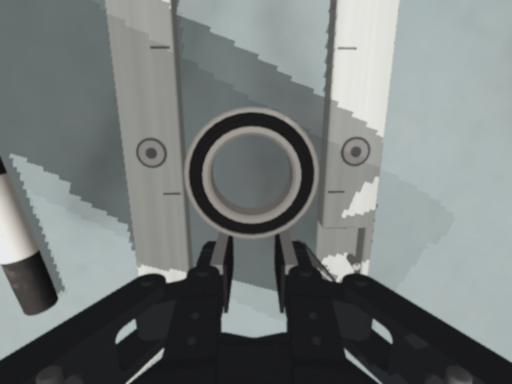

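Emit:
arm_command --rows '[{"dp": [0, -0.5, 0], "yaw": 0, "hand": 0.5}, {"dp": [-0.5, -0.2, 0], "yaw": 0, "hand": 0.5}, {"dp": [-2, 0, 0], "yaw": 0, "hand": 0.5}, {"dp": [-3, 0, 0], "yaw": 0, "hand": 0.5}, {"dp": [-3, 0, 0], "yaw": 0, "hand": 0.5}, {"dp": [-1, -2, 0], "yaw": 0, "hand": 0.5}, {"dp": [0, -2, 0], "yaw": 0, "hand": 0.5}]'

```text
t: 10.92
eef_pos: [0.4933, -0.0529, 0.102]
orientation: [-0.242, 1.533, 0.256]
force: [0.7, 0.6, 0.3]
gripper_width: 0.252
```

Run:
```python
from plan import *
C=np.array([-113,106.4]); d=np.array([30,-106.]);d/=np.linalg.norm(d)
print(d);go(C-d*54,80,d)
snap('wrist','w11.png')
```

```text
[ 0.272 -0.962]
t 10.92 lane [-4.3  6.4] z 102.0 F [0.7 0.6 0.3] gw 0.252 toolx [ 0.021  0.012 -1.   ] j7 0.48
sign 1 yaw 1.301 then dp cm [  1.774 -18.028   7.734]
sign -1 yaw -1.841 then dp cm [ 1.774 18.028 -7.734]
dp cm now [  1.774 -12.258 -15.316] target w [ 0.387 -0.217  0.08 ]
```

View pics/w11.png

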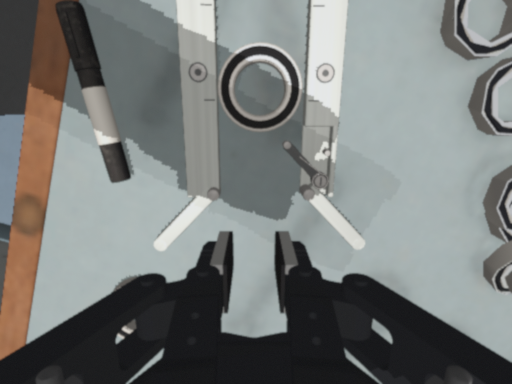

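Emit:
arm_command --rows '[{"dp": [0.2, -2.2, -2.8], "yaw": 0, "hand": 0.5}, {"dp": [0.2, -2.2, -2.8], "yaw": 0, "hand": 0.5}, {"dp": [0.2, -2.2, -2.8], "yaw": 0, "hand": 0.5}, {"dp": [0.2, -2.2, -2.8], "yaw": 0, "hand": 0.5}, {"dp": [0.2, -1.2, -1.5], "yaw": 0, "hand": 0.5}, {"dp": [0, 0, 0], "yaw": 0.11, "hand": 0.5}, {"dp": [0, 0, 0], "yaw": 0.11, "hand": 0.5}, {"dp": [0, 0, 0], "yaw": 0.11, "hand": 0.5}, {"dp": [0, 0, 0], "yaw": 0.11, "hand": 0.5}, {"dp": [0, 0, 0], "yaw": 0.11, "hand": 0.5}, {"dp": [0, 0, 0], "yaw": 0.11, "hand": 0.5}, {"dp": [0, 0, 0], "yaw": 0.11, "hand": 0.5}]'

```text
t: 11.97
eef_pos: [0.3954, -0.1993, 0.0872]
orientation: [0.402, 1.522, -0.372]
force: [0.6, 0.6, 0.5]
gripper_width: 0.252
```

Emit:
arm_command --rows '[{"dp": [0, 0, 0], "yaw": 0.11, "hand": 0.5}, {"dp": [0, 0, 0], "yaw": 0.11, "hand": 0.5}, {"dp": [0, 0, 0], "yaw": 0.11, "hand": 0.5}, {"dp": [0, 0, 0], "yaw": 0.11, "hand": 0.5}, {"dp": [0, 0, 0], "yaw": 0.05, "hand": 0.5}, {"dp": [0, 0, 0], "yaw": 0, "hand": 0.5}]'

```text
t: 12.47
eef_pos: [0.3925, -0.199, 0.0862]
orientation: [0.812, 1.418, -0.776]
force: [0.6, -0.3, 0.0]
gripper_width: 0.245
```

Run:
```python
from plan import *
C=np.array([-113,106.4]); d=np.array([30,-106.]);d/=np.linalg.norm(d)
print(d);go(C-d*54,20,d)
snap('wrist','w12.png')
```

```text
[ 0.272 -0.962]
t 12.47 lane [-112.4  147.3] z 86.2 F [ 0.6 -0.3  0. ] gw 0.245 toolx [ 0.013  0.018 -1.   ] j7 -0.54
sign 1 yaw -0.036 then dp cm [ 6.576 -1.62   1.22 ]
sign -1 yaw 3.105 then dp cm [ 6.576  1.62  -1.22 ]
dp cm now [ 6.576 -1.575  1.278] target w [ 0.387 -0.217  0.02 ]
```

View pics/w12.png

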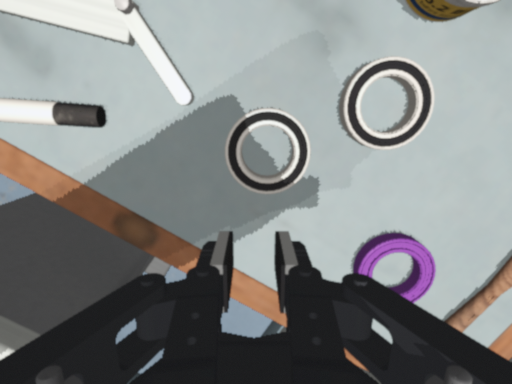

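Emit:
arm_command --rows '[{"dp": [0.5, -0.8, 0.6], "yaw": -0.036, "hand": 0.5}, {"dp": [1.5, -0.8, 0.6], "yaw": 0, "hand": 0.5}, {"dp": [1.8, 0, 0], "yaw": 0, "hand": 0.5}, {"dp": [1.5, 0, 0], "yaw": 0, "hand": 0.5}, {"dp": [0.8, 0, 0], "yaw": 0, "hand": 0.5}, {"dp": [0, 0, 0], "yaw": 0, "hand": 0.5}]'

```text
t: 13.02
eef_pos: [0.3862, -0.2171, 0.0227]
orientation: [0.77, 1.434, -0.731]
force: [-0.3, 0.9, 0.3]
gripper_width: 0.247
```

Run:
```python
from plan import *
C=np.array([-113,106.4]); d=np.array([30,-106.]);d/=np.linalg.norm(d)
go(C-d*54,4,d)
snap('wrist','w13.png')
```

```text
t 13.02 lane [-127.8  158.8] z 22.7 F [-0.3  0.9  0.3] gw 0.247 toolx [ 0.014  0.02  -1.   ] j7 -0.26
sign 1 yaw 0.02 then dp cm [ 1.867 -0.001  0.019]
sign -1 yaw -3.121 then dp cm [ 1.867  0.001 -0.019]
dp cm now [ 1.867 -0.002  0.019] target w [ 0.387 -0.217  0.004]
```

View pics/w13.png

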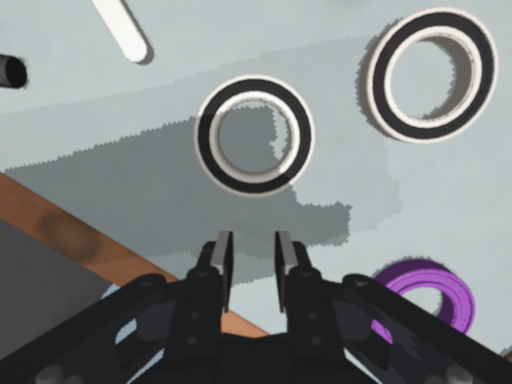

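Emit:
arm_command --rows '[{"dp": [0.9, 0, 0], "yaw": 0.02, "hand": 0.5}, {"dp": [0.9, 0.2, 0], "yaw": 0, "hand": 0.5}, {"dp": [0.1, 0.5, 0], "yaw": 0, "hand": 0.5}, {"dp": [0, 0.5, 0], "yaw": 0, "hand": 0.5}, {"dp": [0, 0.6, 0], "yaw": 0, "hand": 0.5}, {"dp": [0, 0.7, 0], "yaw": 0, "hand": 0.5}, {"dp": [0, 0.7, 0], "yaw": 0, "hand": 0.5}, {"dp": [0, 0.7, 0], "yaw": 0, "hand": 0.5}, {"dp": [0, 0.7, 0], "yaw": 0, "hand": 0.5}, {"dp": [0, 0.7, 0], "yaw": 0, "hand": 0.5}, {"dp": [0, 0.7, 0], "yaw": 0, "hand": 0.5}]'

```text
t: 13.98
eef_pos: [0.443, -0.1809, 0.0103]
orientation: [0.783, 1.426, -0.74]
force: [-1.2, -0.3, -0.4]
gripper_width: 0.249
```

Run:
```python
from plan import *
C=np.array([-113,106.4]); d=np.array([30,-106.]);d/=np.linalg.norm(d)
go(np.array([-85,0])-d*40.3,4,d)
snap('wrist','w14.png')
```

```text
t 13.98 lane [-110.7   93.6] z 10.3 F [-1.2 -0.3 -0.4] gw 0.249 toolx [ 0.019  0.02  -1.   ] j7 -0.33
sign 1 yaw 0.005 then dp cm [0.776 5.657 0.08 ]
sign -1 yaw -3.136 then dp cm [ 0.776 -5.657 -0.08 ]
dp cm now [0.776 5.656 0.111] target w [ 0.491 -0.15   0.004]
```

View pics/w14.png

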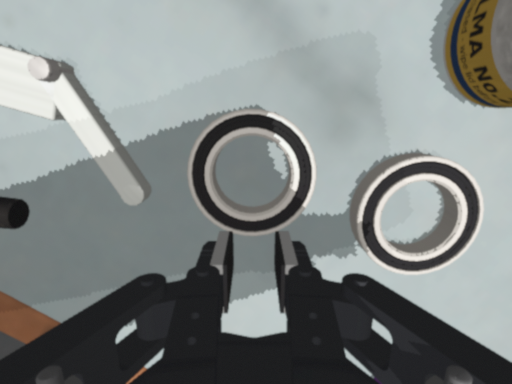

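Emit:
arm_command --rows '[{"dp": [0, -0.4, 0], "yaw": 0, "hand": 0.5}, {"dp": [0.4, 0, 0], "yaw": 0, "hand": 0.5}, {"dp": [0.3, 0, 0], "yaw": 0, "hand": 0.5}, {"dp": [0.1, 0.4, 0], "yaw": 0, "hand": 0.5}, {"dp": [0.08, 0.6, 0.02], "yaw": 0, "hand": 0.5}, {"dp": [0.08, 0.6, 0.02], "yaw": 0, "hand": 0.5}, {"dp": [0.08, 0.7, 0.02], "yaw": 0, "hand": 0.5}, {"dp": [0.08, 0.7, 0.02], "yaw": 0, "hand": 0.5}, {"dp": [0.08, 0.7, 0.02], "yaw": 0, "hand": 0.5}, {"dp": [0.08, 0.7, 0], "yaw": 0, "hand": 0.5}]'

```text
t: 14.87
eef_pos: [0.4716, -0.1674, 0.0002]
orientation: [0.786, 1.431, -0.757]
force: [-10.2, -3.8, 19.7]
gripper_width: 0.248
```

Run:
```python
from plan import *
C=np.array([-113,106.4]); d=np.array([30,-106.]);d/=np.linalg.norm(d)
go(np.array([-85,0])-d*40.3,4,d)
snap('wrist','w15.png')
```

```text
t 14.87 lane [-106.7   62.2] z 0.2 F [-10.2  -3.8  19.7] gw 0.248 toolx [ 0.007  0.016 -1.   ] j7 -0.36
sign 1 yaw -0.006 then dp cm [-0.342  2.553 -0.394]
sign -1 yaw 3.135 then dp cm [-0.342 -2.553  0.394]
dp cm now [-0.342  2.55  -0.41 ] target w [ 0.491 -0.15   0.004]
```

View pics/w15.png

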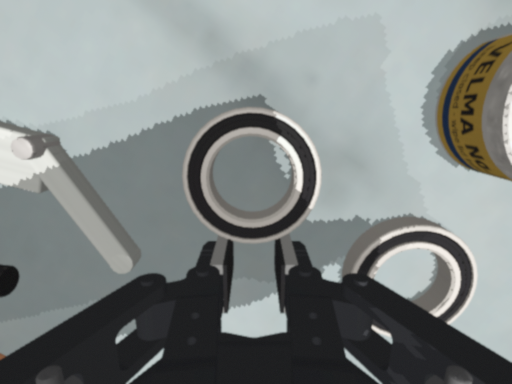

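Emit:
arm_command --rows '[{"dp": [-0.5, 0, 0], "yaw": 0, "hand": 0.5}, {"dp": [-0.1, 0.3, -0.04], "yaw": 0, "hand": 0.5}, {"dp": [0, 0.5, -0.08], "yaw": 0, "hand": 0.5}, {"dp": [0, 0.6, -0.08], "yaw": 0, "hand": 0.5}, {"dp": [0, 0.6, -0.08], "yaw": 0, "hand": 0.5}, {"dp": [0, 0.4, 0], "yaw": 0, "hand": 0.5}, {"dp": [0, 0, 0], "yaw": 0, "hand": 0.5}]'

```text
t: 15.5
eef_pos: [0.4951, -0.148, 0.0065]
orientation: [0.784, 1.431, -0.755]
force: [-1.0, -1.8, 0.4]
gripper_width: 0.25
```

Run:
```python
from plan import *
C=np.array([-113,106.4]); d=np.array([30,-106.]);d/=np.linalg.norm(d)
go(np.array([-85,0])-d*40.3,4,d)
```

```text
t 15.50 lane [-95.4  33.9] z 6.5 F [-1.  -1.8  0.4] gw 0.25 toolx [ 0.008  0.016 -1.   ] j7 -0.41
sign 1 yaw -0.004 then dp cm [ 0.242 -0.485 -0.073]
sign -1 yaw 3.138 then dp cm [0.242 0.485 0.073]
dp cm now [ 0.242 -0.486 -0.071] target w [ 0.491 -0.15   0.004]
```

Emit:
arm_command --rows '[{"dp": [0, -0.8, 0], "yaw": 0, "hand": 0.5}, {"dp": [-1, -0.4, 0], "yaw": 0, "hand": 0.5}, {"dp": [-2, 0, 0], "yaw": 0, "hand": 0.5}, {"dp": [-2, 0, 0], "yaw": 0, "hand": 0.5}, {"dp": [-0.5, 0, 0], "yaw": -0.11, "hand": 0.5}, {"dp": [0, 0, 0], "yaw": -0.115, "hand": 0.5}, {"dp": [0, 0, 0], "yaw": -0.115, "hand": 0.5}, {"dp": [0, 0, 0], "yaw": -0.115, "hand": 0.5}, {"dp": [0, 0, 0], "yaw": -0.115, "hand": 0.5}, {"dp": [0, 0, 0], "yaw": -0.115, "hand": 0.5}, {"dp": [0, 0, 0], "yaw": -0.115, "hand": 0.5}, {"dp": [0, 0, 0], "yaw": -0.115, "hand": 0.5}]'

```text
t: 16.5
eef_pos: [0.4786, -0.1616, 0.0702]
orientation: [0.047, 1.56, -0.02]
force: [0.1, 1.0, 0.6]
gripper_width: 0.243
```

Emit:
arm_command --rows '[{"dp": [0, 0, 0], "yaw": -0.11, "hand": 0.5}, {"dp": [0, 0, 0], "yaw": -0.11, "hand": 0.5}, {"dp": [0, 0, 0], "yaw": -0.09, "hand": 0.5}, {"dp": [0, 0, 0], "yaw": 0, "hand": 0.5}]'

```text
t: 16.83
eef_pos: [0.4764, -0.1645, 0.0731]
orientation: [-0.212, 1.544, 0.235]
force: [-0.2, -0.8, -0.4]
gripper_width: 0.251
```

Run:
```python
from plan import *
go((-136,-4),55,(1,0))
P=robot.camera_params('wrist');snap('wrist','w16.png')
```

```text
t 16.83 lane [-105.4   56.8] z 73.1 F [-0.2 -0.8 -0.4] gw 0.251 toolx [ 0.013  0.017 -1.   ] j7 0.72
sign 1 yaw -0.027 then dp cm [ 1.882 -3.086  6.051]
sign -1 yaw 3.115 then dp cm [ 1.882  3.086 -6.051]
dp cm now [ 1.882 -2.922  6.131] target w [ 0.544 -0.175  0.055]
```

View pics/w16.png

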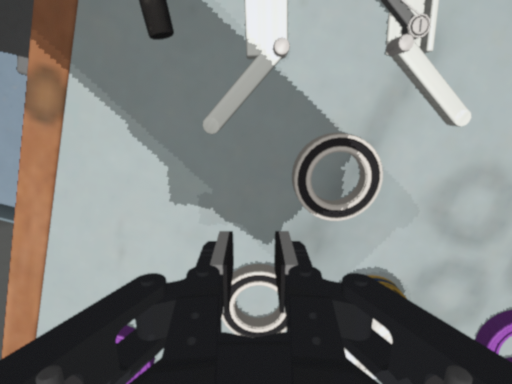

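Emit:
arm_command --rows '[{"dp": [0.2, -1, 2], "yaw": -0.027, "hand": 0.5}, {"dp": [0.2, -1, 2], "yaw": 0, "hand": 0.5}, {"dp": [0.2, -0.6, 1.4], "yaw": 0, "hand": 0.5}, {"dp": [0, 0, 0], "yaw": 0, "hand": 0.5}, {"dp": [0, 0, 0], "yaw": 0, "hand": 0.5}]'

```text
t: 17.3
eef_pos: [0.536, -0.1758, 0.0694]
orientation: [-0.213, 1.543, 0.236]
force: [-0.5, 0.6, 0.0]
gripper_width: 0.25
```

Run:
```python
from plan import *
go((-136,-4),20,(1,0))
P=robot.camera_params('wrist');snap('wrist','w17.png')
```

```text
t 17.30 lane [-134.4    3.6] z 69.4 F [-0.5  0.6  0. ] gw 0.25 toolx [ 0.014  0.017 -1.   ] j7 0.77
sign 1 yaw -0.025 then dp cm [ 4.956 -0.224  0.664]
sign -1 yaw 3.116 then dp cm [ 4.956  0.224 -0.664]
dp cm now [ 4.956 -0.207  0.67 ] target w [ 0.544 -0.175  0.02 ]
```

View pics/w17.png

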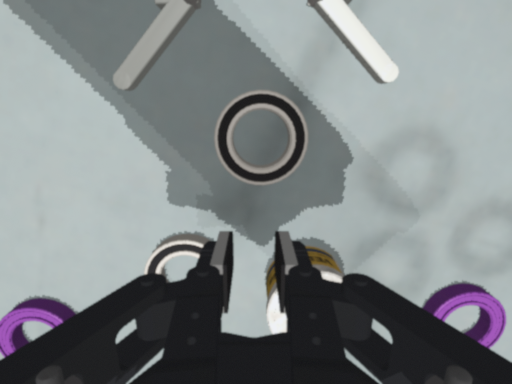

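Emit:
arm_command --rows '[{"dp": [0.3, 0, 0.5], "yaw": -0.025, "hand": 0.5}, {"dp": [1.5, 0, 0.1], "yaw": 0, "hand": 0.5}, {"dp": [1.8, 0, 0], "yaw": 0, "hand": 0.5}, {"dp": [1.0, 0, 0], "yaw": 0, "hand": 0.5}, {"dp": [0.4, 0, 0], "yaw": 0, "hand": 0.5}, {"dp": [0, 0, 0], "yaw": 0, "hand": 0.5}]'

```text
t: 17.85
eef_pos: [0.5409, -0.1724, 0.0191]
orientation: [-0.232, 1.538, 0.257]
force: [-0.3, 0.5, 0.9]
gripper_width: 0.247
```

Run:
```python
from plan import *
go((-80,0),5,(1,0))
P=robot.camera_params('wrist');snap('wrist','w18.png')
```

```text
t 17.85 lane [-132.6   -2.2] z 19.1 F [-0.3  0.5  0.9] gw 0.247 toolx [ 0.016  0.018 -1.   ] j7 0.83
sign 1 yaw 0.001 then dp cm [ 1.471  5.246 -0.246]
sign -1 yaw -3.141 then dp cm [ 1.471 -5.246  0.246]
dp cm now [ 1.471  5.246 -0.243] target w [ 0.523 -0.123  0.005]
```

View pics/w18.png

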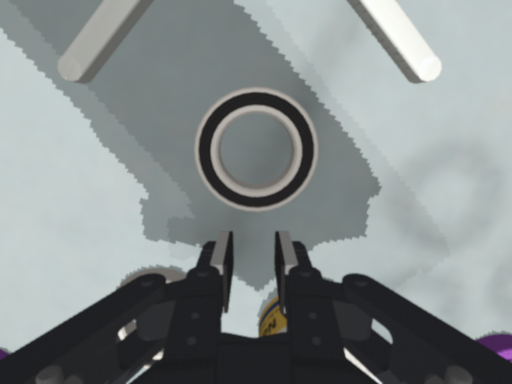

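Emit:
arm_command --rows '[{"dp": [0.8, 0, 0], "yaw": 0, "hand": 0.5}, {"dp": [0.5, 0.3, 0], "yaw": 0, "hand": 0.5}, {"dp": [0, 0.5, 0], "yaw": 0, "hand": 0.5}, {"dp": [0, 0.6, -0.02], "yaw": 0, "hand": 0.5}, {"dp": [0, 0.7, -0.04], "yaw": 0, "hand": 0.5}, {"dp": [0, 0.7, -0.04], "yaw": 0, "hand": 0.5}, {"dp": [0, 0.7, -0.04], "yaw": 0, "hand": 0.5}, {"dp": [0, 0.7, -0.04], "yaw": 0, "hand": 0.5}, {"dp": [0, 0.7, -0.04], "yaw": 0, "hand": 0.5}]'

```text
t: 18.65
eef_pos: [0.5241, -0.1234, 0.0087]
orientation: [-0.233, 1.534, 0.254]
force: [1.0, -0.0, -1.0]
gripper_width: 0.25
```

Run:
```python
from plan import *
go((-45,0),5,(1,0))
P=robot.camera_params('wrist');snap('wrist','w19.png')
```

```text
t 18.65 lane [-80.9  -1.2] z 8.7 F [ 1. -0. -1.] gw 0.25 toolx [ 0.021  0.017 -1.   ] j7 0.74
sign 1 yaw -0.001 then dp cm [ 0.398  3.585 -0.128]
sign -1 yaw 3.141 then dp cm [ 0.398 -3.585  0.128]
dp cm now [ 0.398  3.585 -0.132] target w [ 0.512 -0.09   0.005]
```

View pics/w19.png

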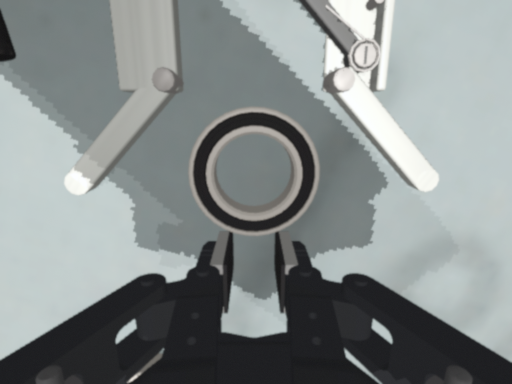

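Emit:
arm_command --rows '[{"dp": [0.15, 0.6, -0.03], "yaw": 0, "hand": 0.5}, {"dp": [0.15, 0.6, -0.03], "yaw": 0, "hand": 0.5}, {"dp": [0.05, 0.6, -0.03], "yaw": 0, "hand": 0.5}, {"dp": [0, 0.6, -0.03], "yaw": 0, "hand": 0.5}, {"dp": [0, 0.6, -0.02], "yaw": 0, "hand": 0.5}, {"dp": [0, 0.5, -0.02], "yaw": 0, "hand": 0.5}, {"dp": [0, 0.5, -0.02], "yaw": 0, "hand": 0.5}, {"dp": [0, 0.5, -0.01], "yaw": 0, "hand": 0.5}, {"dp": [0, 0.5, -0.01], "yaw": 0, "hand": 0.5}, {"dp": [0, 0.5, -0.01], "yaw": 0, "hand": 0.5}]'

```text
t: 19.53
eef_pos: [0.504, -0.0666, 0.0061]
orientation: [-0.234, 1.532, 0.253]
force: [0.4, -3.8, 0.1]
gripper_width: 0.25
```

Run:
```python
from plan import *
go((37,0),5,(1,0))
P=robot.camera_params('wrist');snap('wrist','w20.png')
```

```text
t 19.53 lane [-20.7   0.5] z 6.1 F [ 0.4 -3.8  0.1] gw 0.25 toolx [ 0.023  0.016 -1.   ] j7 0.61
sign 1 yaw -0.001 then dp cm [0.162 5.766 0.042]
sign -1 yaw 3.141 then dp cm [ 0.162 -5.766 -0.042]
dp cm now [0.162 5.766 0.037] target w [ 0.487 -0.012  0.005]
```

View pics/w20.png

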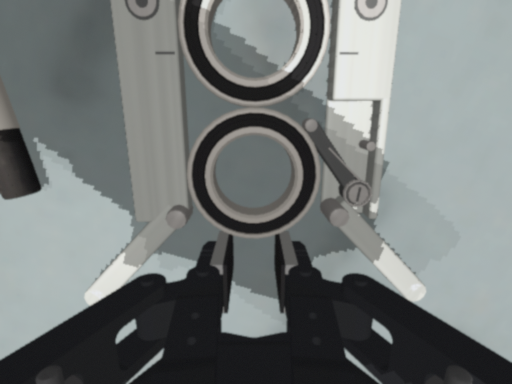

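Emit:
arm_command --rows '[{"dp": [0.05, 0.5, 0], "yaw": 0, "hand": 0.5}, {"dp": [0.05, 0.5, 0], "yaw": 0, "hand": 0.5}, {"dp": [0.03, 0.5, 0], "yaw": 0, "hand": 0.5}, {"dp": [0, 0.5, 0], "yaw": 0, "hand": 0.5}, {"dp": [0, 0.5, 0], "yaw": 0, "hand": 0.5}, {"dp": [0, 0.5, 0], "yaw": 0, "hand": 0.5}, {"dp": [0, 0.5, 0], "yaw": 0, "hand": 0.5}, {"dp": [0, 0.5, 0], "yaw": 0, "hand": 0.5}, {"dp": [0, 0.5, 0], "yaw": 0, "hand": 0.5}, {"dp": [0, 0.5, 0], "yaw": 0, "hand": 0.5}, {"dp": [0, 0.4, 0], "yaw": 0, "hand": 0.5}, {"dp": [0, 0, 0], "yaw": 0, "hand": 0.5}]'

```text
t: 20.58
eef_pos: [0.4868, -0.0137, 0.006]
orientation: [-0.235, 1.53, 0.248]
force: [-0.4, -2.2, 0.9]
gripper_width: 0.249
```

Run:
```python
from plan import *
go((37,0),5,(1,0))
P=robot.camera_params('wrist');snap('wrist','w21.png')
```

```text
t 20.58 lane [35.   0.6] z 6.0 F [-0.4 -2.2  0.9] gw 0.249 toolx [ 0.025  0.012 -1.   ] j7 0.47
sign 1 yaw -0.003 then dp cm [0.102 0.195 0.06 ]
sign -1 yaw 3.138 then dp cm [ 0.102 -0.195 -0.06 ]
dp cm now [0.102 0.196 0.059] target w [ 0.487 -0.012  0.005]
```

View pics/w21.png

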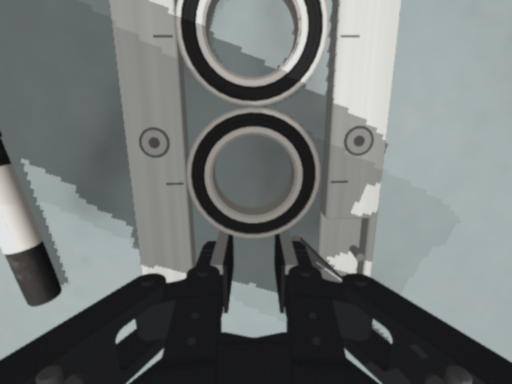

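Emit:
arm_command --rows '[{"dp": [0, -0.5, 0], "yaw": 0, "hand": 0.5}, {"dp": [-0.5, -0.2, 0], "yaw": 0, "hand": 0.5}, {"dp": [-2, 0, 0], "yaw": 0, "hand": 0.5}, {"dp": [-3, 0, 0], "yaw": 0, "hand": 0.5}, {"dp": [-3, 0, 0], "yaw": 0, "hand": 0.5}, {"dp": [-1, -3, 0], "yaw": 0, "hand": 0.5}, {"dp": [0, -4, 0], "yaw": 0, "hand": 0.5}, {"dp": [0, -4, -0.5], "yaw": 0, "hand": 0.5}, {"dp": [0, -3, -1], "yaw": 0, "hand": 0.5}]'

```text
t: 21.38
eef_pos: [0.517, -0.1573, 0.1065]
orientation: [-0.243, 1.529, 0.263]
force: [-0.2, 0.5, -0.2]
gripper_width: 0.252
```

Run:
```python
from plan import *
B=np.array([-184.9,56]); d=np.array([-65,0])-B;d/=np.linalg.norm(d)
print(d);go(B-d*56,80,d)
snap('wrist','w22.png')
```

```text
[ 0.906 -0.423]
t 21.38 lane [-110.9   15.9] z 106.5 F [-0.2  0.5 -0.2] gw 0.252 toolx [ 0.025  0.017 -1.   ] j7 0.74
sign 1 yaw 0.448 then dp cm [  2.352 -14.049  -0.56 ]
sign -1 yaw -2.694 then dp cm [ 2.352 14.049  0.56 ]
dp cm now [  2.352 -12.419  -6.592] target w [ 0.495 -0.296  0.08 ]
```

View pics/w22.png

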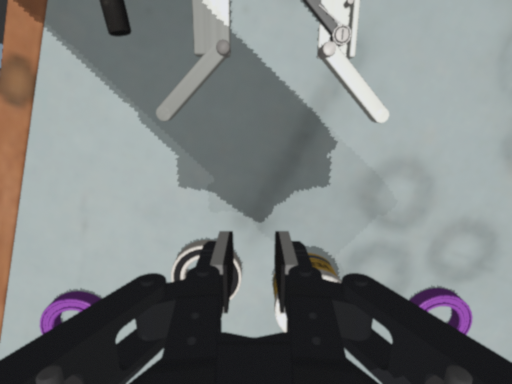

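Emit:
arm_command --rows '[{"dp": [0, -3, -1.6], "yaw": 0, "hand": 0.5}, {"dp": [0, -3, -1.6], "yaw": 0, "hand": 0.5}, {"dp": [0, -3, -1.6], "yaw": 0, "hand": 0.5}, {"dp": [0, -2, -1], "yaw": 0, "hand": 0.5}, {"dp": [0.3, 0, 0], "yaw": 0.11, "hand": 0.5}, {"dp": [0.3, 0, 0], "yaw": 0.11, "hand": 0.5}, {"dp": [0.3, 0, 0], "yaw": 0.11, "hand": 0.5}, {"dp": [0.3, 0, 0], "yaw": 0.11, "hand": 0.5}, {"dp": [0, 0, 0], "yaw": 0, "hand": 0.5}]'

```text
t: 22.18
eef_pos: [0.4906, -0.2993, 0.0948]
orientation: [0.132, 1.543, -0.109]
force: [-0.2, -0.1, -0.5]
gripper_width: 0.25
```

Run:
```python
from plan import *
B=np.array([-184.9,56]); d=np.array([-65,0])-B;d/=np.linalg.norm(d)
print(d);go(B-d*56,20,d)
snap('wrist','w23.png')
im,_=snap('top','t2.png'); cv2.imwrite('pics/t2c.png',cv2.resize(im[150:280,110:340,::-1],None,fx=3.4,fy=3.4,interpolation=cv2.INTER_CUBIC))
```

```text
[ 0.906 -0.423]
t 22.18 lane [-238.    84.6] z 94.8 F [-0.2 -0.1 -0.5] gw 0.25 toolx [ 0.026  0.013 -1.   ] j7 0.63
sign 1 yaw -0.029 then dp cm [7.495 0.301 0.171]
sign -1 yaw 3.113 then dp cm [ 7.495 -0.301 -0.171]
dp cm now [7.495 0.305 0.162] target w [ 0.495 -0.296  0.02 ]
```

View pics/w23.png

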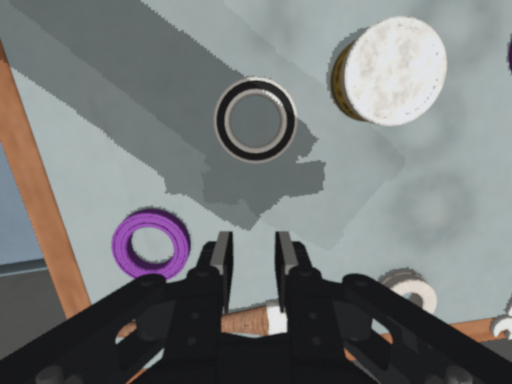

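View pics/t2c.png

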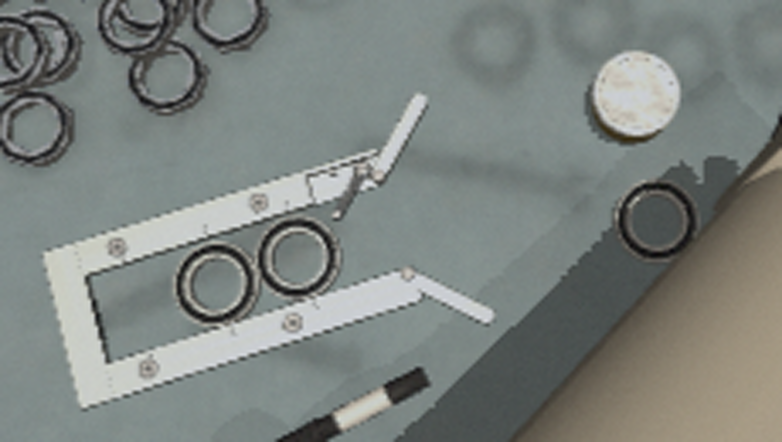

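Emit:
arm_command --rows '[{"dp": [1, 0.1, 0.1], "yaw": -0.029, "hand": 0.5}, {"dp": [2, 0.1, 0], "yaw": 0, "hand": 0.5}, {"dp": [2, 0.1, 0], "yaw": 0, "hand": 0.5}, {"dp": [1.5, 0, 0], "yaw": 0, "hand": 0.5}, {"dp": [0.8, 0, 0], "yaw": 0, "hand": 0.5}, {"dp": [0, 0, 0], "yaw": 0, "hand": 0.5}]'

```text
t: 22.78
eef_pos: [0.4969, -0.295, 0.0228]
orientation: [0.08, 1.539, -0.058]
force: [-0.8, 0.5, -0.3]
gripper_width: 0.247
```

Run:
```python
from plan import *
B=np.array([-184.9,56]); d=np.array([-65,0])-B;d/=np.linalg.norm(d)
print(d);go(B-d*56,5,d); go(np.array([-65,0])-d*40.3,5,d)
snap('wrist','w24.png')
```

```text
[ 0.906 -0.423]
t 22.78 lane [-235.9   77.3] z 22.8 F [-0.8  0.5 -0.3] gw 0.247 toolx [ 0.031  0.013 -0.999] j7 0.74
sign 1 yaw 0.037 then dp cm [ 1.767 -0.109 -0.276]
sign -1 yaw -3.105 then dp cm [1.767 0.109 0.276]
dp cm now [ 1.767 -0.099 -0.28 ] target w [ 0.495 -0.296  0.005]
t 22.78 lane [-235.9   77.3] z 22.8 F [-0.8  0.5 -0.3] gw 0.247 toolx [ 0.031  0.013 -0.999] j7 0.74
sign 1 yaw 0.037 then dp cm [ 2.016 14.692 -0.276]
sign -1 yaw -3.105 then dp cm [  2.016 -14.692   0.276]
dp cm now [ 2.016 14.692  0.26 ] target w [ 0.513 -0.149  0.005]
```

View pics/w24.png

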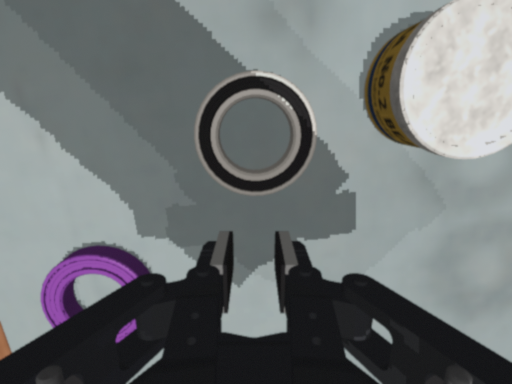

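Emit:
arm_command --rows '[{"dp": [0.8, 0, -0.2], "yaw": 0.037, "hand": 0.5}, {"dp": [0.8, 0.2, 0], "yaw": 0, "hand": 0.5}, {"dp": [0.1, 0.5, 0], "yaw": 0, "hand": 0.5}, {"dp": [0, 0.5, 0], "yaw": 0, "hand": 0.5}, {"dp": [0, 0.6, 0], "yaw": 0, "hand": 0.5}, {"dp": [0, 0.6, 0], "yaw": 0, "hand": 0.5}, {"dp": [0, 0.7, 0], "yaw": 0, "hand": 0.5}, {"dp": [0, 0.7, 0], "yaw": 0, "hand": 0.5}, {"dp": [0, 0.7, 0], "yaw": 0, "hand": 0.5}]'

```text
t: 23.58
eef_pos: [0.5035, -0.2482, 0.0096]
orientation: [0.11, 1.532, -0.09]
force: [-0.4, 0.2, 0.1]
gripper_width: 0.25
```

Run:
```python
from plan import *
B=np.array([-184.9,56]); d=np.array([-65,0])-B;d/=np.linalg.norm(d)
go(np.array([-75,0])-d*40.3,5,d)
snap('wrist','w25.png')
```

```text
t 23.58 lane [-193.3   56.7] z 9.6 F [-0.4  0.2  0.1] gw 0.25 toolx [ 0.037  0.01  -0.999] j7 0.64
sign 1 yaw -0.003 then dp cm [0.597 9.082 0.113]
sign -1 yaw 3.138 then dp cm [ 0.597 -9.082 -0.113]
dp cm now [0.597 9.082 0.084] target w [ 0.516 -0.158  0.005]
```

View pics/w25.png

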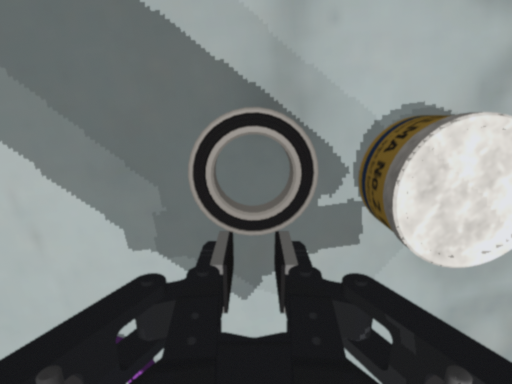

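Emit:
arm_command --rows '[{"dp": [0.1, -0.4, 0], "yaw": 0, "hand": 0.5}, {"dp": [0.3, 0, 0], "yaw": 0, "hand": 0.5}, {"dp": [0.05, 0.3, 0], "yaw": 0, "hand": 0.5}, {"dp": [0, 0.6, 0], "yaw": 0, "hand": 0.5}, {"dp": [0, 0.7, 0.01], "yaw": 0, "hand": 0.5}, {"dp": [0, 0.7, 0.01], "yaw": 0, "hand": 0.5}, {"dp": [0, 0.7, 0.01], "yaw": 0, "hand": 0.5}, {"dp": [0, 0.7, 0.01], "yaw": 0, "hand": 0.5}, {"dp": [0, 0.7, 0.01], "yaw": 0, "hand": 0.5}, {"dp": [0, 0.7, 0], "yaw": 0, "hand": 0.5}, {"dp": [0, 0.7, 0], "yaw": 0, "hand": 0.5}]'

```text
t: 24.55
eef_pos: [0.5119, -0.1881, 0.0056]
orientation: [0.11, 1.532, -0.089]
force: [-0.2, -0.4, -0.2]
gripper_width: 0.251
```

Run:
```python
from plan import *
B=np.array([-184.9,56]); d=np.array([-65,0])-B;d/=np.linalg.norm(d)
go(np.array([-75,0])-d*40.3,5,d)
snap('wrist','w26.png')
```

```text
t 24.55 lane [-138.8   30.2] z 5.6 F [-0.2 -0.4 -0.2] gw 0.251 toolx [ 0.037  0.011 -0.999] j7 0.52
sign 1 yaw -0.002 then dp cm [0.103 3.025 0.039]
sign -1 yaw 3.139 then dp cm [ 0.103 -3.025 -0.039]
dp cm now [0.103 3.025 0.032] target w [ 0.516 -0.158  0.005]
```

View pics/w26.png

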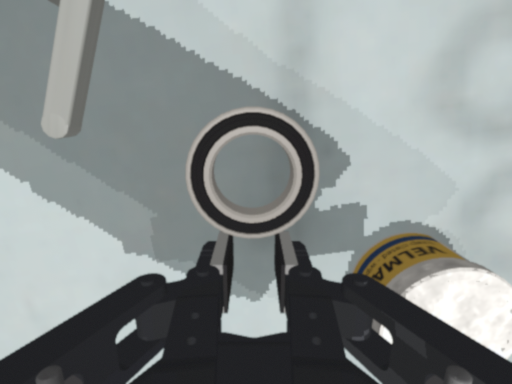

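Emit:
arm_command --rows '[{"dp": [0, 0.7, 0.01], "yaw": 0, "hand": 0.5}, {"dp": [0, 0.7, 0.01], "yaw": 0, "hand": 0.5}, {"dp": [0, 0.6, 0], "yaw": 0, "hand": 0.5}, {"dp": [0, 0.4, 0], "yaw": 0, "hand": 0.5}, {"dp": [0, 0, 0], "yaw": 0, "hand": 0.5}, {"dp": [0, -0.8, 0], "yaw": 0, "hand": 0.5}, {"dp": [-0.5, -0.6, 0], "yaw": 0, "hand": 0.5}, {"dp": [-2, 0, 0], "yaw": 0, "hand": 0.5}, {"dp": [-1.5, 0, 0], "yaw": -0.11, "hand": 0.5}, {"dp": [0, 0, 0], "yaw": -0.11, "hand": 0.5}, {"dp": [0, 0, 0], "yaw": -0.11, "hand": 0.5}, {"dp": [0, 0, 0], "yaw": -0.11, "hand": 0.5}]'

```text
t: 25.6
eef_pos: [0.5113, -0.1807, 0.0493]
orientation: [-0.25, 1.518, 0.256]
force: [0.4, -0.5, -0.5]
gripper_width: 0.254
```

Emit:
arm_command --rows '[{"dp": [0, 0, 0], "yaw": 0, "hand": 0.5}]'

```text
t: 25.68
eef_pos: [0.5113, -0.1821, 0.0501]
orientation: [-0.254, 1.516, 0.258]
force: [-0.5, 0.2, -0.3]
gripper_width: 0.249
```

Run:
```python
from plan import *
go((-127,0),20,(1,0))
snap('wrist','w27.png')
```

```text
t 25.68 lane [-132.8   29. ] z 50.1 F [-0.5  0.2 -0.3] gw 0.249 toolx [ 0.038  0.009 -0.999] j7 0.86
sign 1 yaw 0.016 then dp cm [3.118 0.591 2.779]
sign -1 yaw -3.125 then dp cm [ 3.118 -0.591 -2.779]
dp cm now [3.118 0.546 2.788] target w [ 0.537 -0.168  0.02 ]
```

View pics/w27.png

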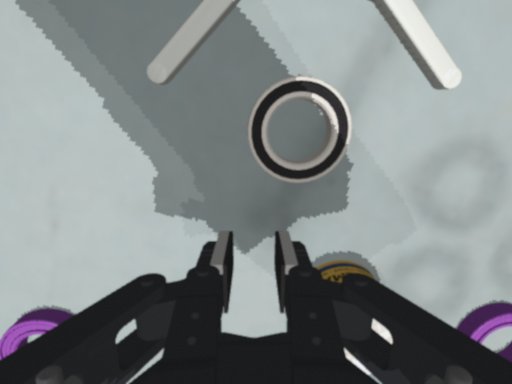

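Emit:
arm_command --rows '[{"dp": [0.1, 0.2, 1.4], "yaw": 0.016, "hand": 0.5}, {"dp": [0.3, 0.1, 1.2], "yaw": 0, "hand": 0.5}, {"dp": [1.0, 0, 0.2], "yaw": 0, "hand": 0.5}, {"dp": [1.0, 0, 0], "yaw": 0, "hand": 0.5}, {"dp": [0.4, 0, 0], "yaw": 0, "hand": 0.5}, {"dp": [0, 0, 0], "yaw": 0, "hand": 0.5}]'

```text
t: 26.23
eef_pos: [0.5379, -0.1731, 0.0201]
orientation: [-0.222, 1.521, 0.226]
force: [-0.5, -0.1, -0.1]
gripper_width: 0.249
```

Run:
```python
from plan import *
go((-75,0),5,(1,0))
snap('wrist','w28.png')
```

```text
t 26.23 lane [-132.4    0.9] z 20.1 F [-0.5 -0.1 -0.1] gw 0.249 toolx [ 0.037  0.008 -0.999] j7 0.84
sign 1 yaw -0.025 then dp cm [1.494 5.743 0.033]
sign -1 yaw 3.117 then dp cm [ 1.494 -5.743 -0.033]
dp cm now [ 1.494  5.742 -0.109] target w [ 0.521 -0.118  0.005]
```

View pics/w28.png

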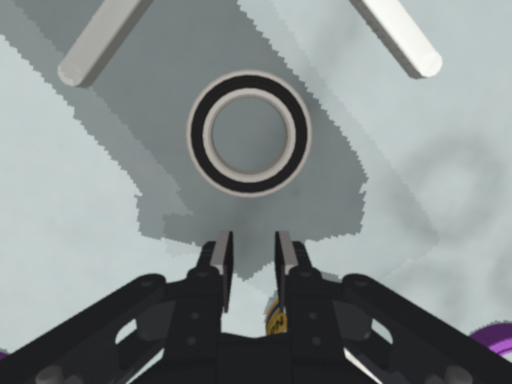

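Emit:
arm_command --rows '[{"dp": [0.8, 0, -0.1], "yaw": -0.025, "hand": 0.5}, {"dp": [0.6, 0.3, 0], "yaw": 0, "hand": 0.5}, {"dp": [0, 0.6, 0], "yaw": 0, "hand": 0.5}, {"dp": [0, 0.6, 0], "yaw": 0, "hand": 0.5}, {"dp": [0, 0.6, 0], "yaw": 0, "hand": 0.5}, {"dp": [0, 0.7, 0], "yaw": 0, "hand": 0.5}, {"dp": [0, 0.7, 0], "yaw": 0, "hand": 0.5}, {"dp": [0, 0.7, 0], "yaw": 0, "hand": 0.5}, {"dp": [0, 0.7, 0], "yaw": 0, "hand": 0.5}]'

```text
t: 27.03
eef_pos: [0.5202, -0.1243, 0.0067]
orientation: [-0.238, 1.519, 0.24]
force: [-0.1, -1.4, 0.1]
gripper_width: 0.242
```

Run:
```python
from plan import *
go((-40,0),5,(1,0))
snap('wrist','w29.png')
```

```text
t 27.03 lane [-80.5   2.7] z 6.7 F [-0.1 -1.4  0.1] gw 0.242 toolx [ 0.037  0.007 -0.999] j7 0.77
sign 1 yaw -0.005 then dp cm [0.161 4.051 0.268]
sign -1 yaw 3.136 then dp cm [ 0.161 -4.051 -0.268]
dp cm now [0.161 4.053 0.246] target w [ 0.51  -0.085  0.005]
```

View pics/w29.png

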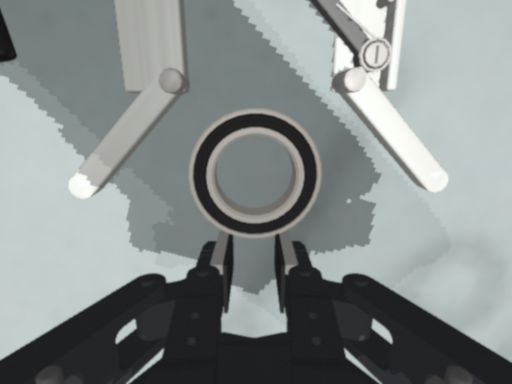

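Emit:
arm_command --rows '[{"dp": [0.05, 0.6, 0.06], "yaw": 0, "hand": 0.5}, {"dp": [0.05, 0.6, 0.06], "yaw": 0, "hand": 0.5}, {"dp": [0.05, 0.6, 0.06], "yaw": 0, "hand": 0.5}, {"dp": [0, 0.6, 0.05], "yaw": 0, "hand": 0.5}, {"dp": [0, 0.6, 0.01], "yaw": 0, "hand": 0.5}, {"dp": [0, 0.5, 0], "yaw": 0, "hand": 0.5}, {"dp": [0, 0.5, 0], "yaw": 0, "hand": 0.5}, {"dp": [0, 0.5, 0], "yaw": 0, "hand": 0.5}, {"dp": [0, 0.5, 0], "yaw": 0, "hand": 0.5}, {"dp": [0, 0.5, 0], "yaw": 0, "hand": 0.5}]'

```text
t: 27.92
eef_pos: [0.5058, -0.0666, 0.006]
orientation: [-0.24, 1.516, 0.238]
force: [1.0, -5.6, 0.5]
gripper_width: 0.248
```

Run:
```python
from plan import *
go((25,0),5,(1,0))
snap('wrist','w30.png')
```

```text
t 27.92 lane [-21.2  -1.3] z 6.0 F [ 1.  -5.6  0.5] gw 0.248 toolx [ 0.041  0.005 -0.999] j7 0.63
sign 1 yaw -0.006 then dp cm [ 0.064  4.622 -0.129]
sign -1 yaw 3.136 then dp cm [ 0.064 -4.622  0.129]
dp cm now [ 0.064  4.621 -0.156] target w [ 0.49  -0.023  0.005]
```

View pics/w30.png

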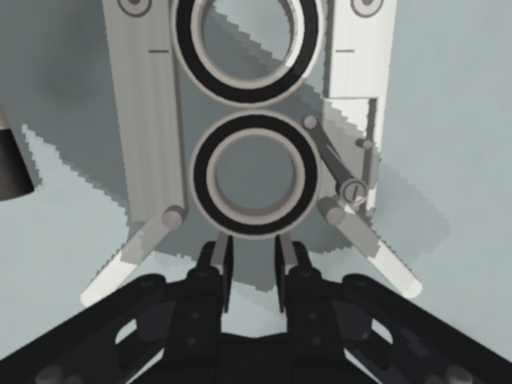

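Emit:
arm_command --rows '[{"dp": [0, 0.5, -0.02], "yaw": 0, "hand": 0.5}, {"dp": [0, 0.5, -0.02], "yaw": 0, "hand": 0.5}, {"dp": [0, 0.5, -0.02], "yaw": 0, "hand": 0.5}, {"dp": [0, 0.5, -0.02], "yaw": 0, "hand": 0.5}, {"dp": [0, 0.5, -0.02], "yaw": 0, "hand": 0.5}, {"dp": [0, 0.5, -0.02], "yaw": 0, "hand": 0.5}, {"dp": [0, 0.4, 0], "yaw": 0, "hand": 0.5}, {"dp": [0, 0.3, 0], "yaw": 0, "hand": 0.5}, {"dp": [0, 0.1, 0], "yaw": 0, "hand": 0.5}]'

```text
t: 28.72
eef_pos: [0.4924, -0.0353, 0.006]
orientation: [-0.241, 1.516, 0.227]
force: [0.9, -4.0, 1.9]
gripper_width: 0.25
```

Run:
```python
from plan import *
go((28,0),5,(1,0))
snap('wrist','w31.png')
```

```text
t 28.72 lane [12.7  2. ] z 6.0 F [ 0.9 -4.   1.9] gw 0.25 toolx [ 0.043 -0.003 -0.999] j7 0.53
sign 1 yaw -0.012 then dp cm [0.088 1.53  0.192]
sign -1 yaw 3.129 then dp cm [ 0.088 -1.53  -0.192]
dp cm now [0.088 1.532 0.173] target w [ 0.49  -0.02   0.005]
```

View pics/w31.png

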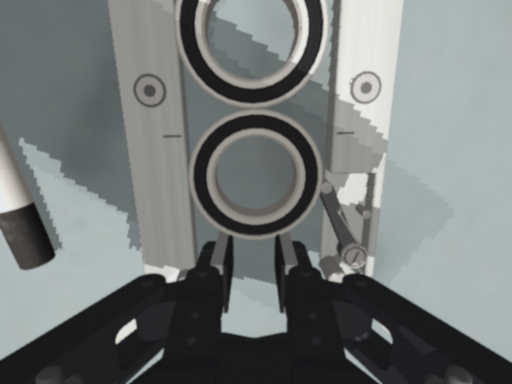

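Emit:
arm_command --rows '[{"dp": [0, 0.4, 0.02], "yaw": 0, "hand": 0.5}, {"dp": [0, 0.4, 0.02], "yaw": 0, "hand": 0.5}, {"dp": [0, 0.4, 0.02], "yaw": 0, "hand": 0.5}, {"dp": [0, 0.3, 0], "yaw": 0, "hand": 0.5}]'

```text
t: 29.1
eef_pos: [0.4884, -0.0223, 0.006]
orientation: [-0.24, 1.516, 0.223]
force: [1.2, -4.3, 2.1]
gripper_width: 0.249
```

Run:
```python
from plan import *
go((28,0),5,(1,0))
snap('wrist','w32.png')
```

```text
t 29.10 lane [26.3  1.7] z 6.0 F [ 1.2 -4.3  2.1] gw 0.249 toolx [ 0.043 -0.004 -0.999] j7 0.49
sign 1 yaw -0.015 then dp cm [0.102 0.167 0.166]
sign -1 yaw 3.127 then dp cm [ 0.102 -0.167 -0.166]
dp cm now [0.102 0.17  0.164] target w [ 0.49  -0.02   0.005]
```

View pics/w32.png

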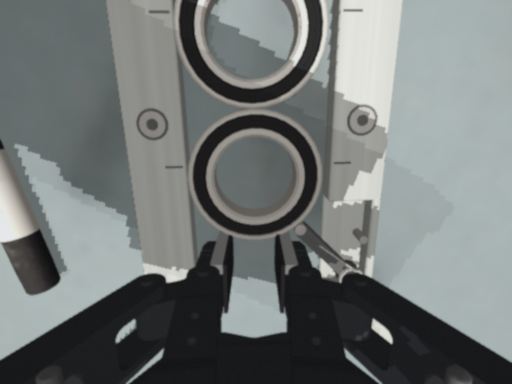

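Emit:
arm_command --rows '[{"dp": [0, 0.2, 0], "yaw": 0, "hand": 0.5}, {"dp": [0, 0.2, 0], "yaw": 0, "hand": 0.5}]'

```text
t: 29.32
eef_pos: [0.4873, -0.0177, 0.006]
orientation: [-0.24, 1.515, 0.224]
force: [1.1, -3.9, 1.5]
gripper_width: 0.249
```

Run:
```python
from plan import *
go((29,0),5,(1,0))
snap('wrist','w33.png')
```

```text
t 29.32 lane [31.1  1.3] z 6.0 F [ 1.1 -3.9  1.5] gw 0.249 toolx [ 0.044 -0.004 -0.999] j7 0.48
sign 1 yaw -0.014 then dp cm [ 0.109 -0.205  0.129]
sign -1 yaw 3.127 then dp cm [ 0.109  0.205 -0.129]
dp cm now [ 0.109 -0.203  0.132] target w [ 0.489 -0.019  0.005]
```

View pics/w33.png

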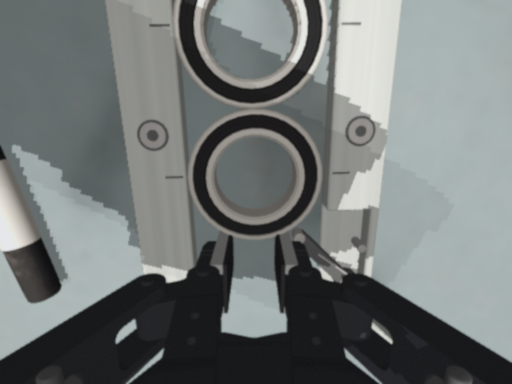

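Emit:
arm_command --rows '[{"dp": [0, -0.6, 0], "yaw": 0, "hand": 0.5}, {"dp": [-0.5, -0.2, 0], "yaw": 0, "hand": 0.5}, {"dp": [-2, 0, 0], "yaw": 0, "hand": 0.5}, {"dp": [-3, 0, 0], "yaw": 0, "hand": 0.5}, {"dp": [-3, 0, 0], "yaw": 0, "hand": 0.5}, {"dp": [-1, -3, 0], "yaw": 0, "hand": 0.5}, {"dp": [0, -4, 0], "yaw": 0, "hand": 0.5}, {"dp": [0, -4, 0], "yaw": 0, "hand": 0.5}, {"dp": [-1, -4, 0], "yaw": 0, "hand": 0.5}, {"dp": [0, -3, 0], "yaw": 0, "hand": 0.5}, {"dp": [0, -3, 0], "yaw": 0, "hand": 0.5}, {"dp": [0, 0, 0], "yaw": 0, "hand": 0.5}]'

```text
t: 30.37
eef_pos: [0.5476, -0.2274, 0.1197]
orientation: [-0.245, 1.519, 0.243]
force: [-1.6, 0.5, 1.0]
gripper_width: 0.25
```

Run:
```python
from plan import *
go((29,0),5,(1,0))
im,_=snap('top','t3.png'); cv2.imwrite('pics/t3c.png',cv2.resize(im[150:280,110:340,::-1],None,fx=3.4,fy=3.4,interpolation=cv2.INTER_CUBIC))
for r in robot.recognise('bearing_a','top'): print(r['confidence'],w2l(px2w('top',r['uv'],.014)))
for n in ['grease_tin','marker','brush']: print(n,[np.round(r['uv'],1) for r in robot.recognise(n,'top')])
```

```text
t 30.37 lane [-187.1    8.3] z 119.7 F [-1.6  0.5  1. ] gw 0.25 toolx [ 0.037  0.005 -0.999] j7 0.91
sign 1 yaw 0.001 then dp cm [11.343 21.688  0.407]
sign -1 yaw -3.141 then dp cm [ 11.343 -21.688  -0.407]
dp cm now [11.343 21.688  0.423] target w [ 0.489 -0.019  0.005]
0.91 [200.483 -11.438]
0.9 [127.196  -7.495]
0.82 [50.59  16.343]
0.46 [-226.384 -173.19 ]
grease_tin []
marker []
brush [array([372. , 224.8])]
```

View pics/t3c.png

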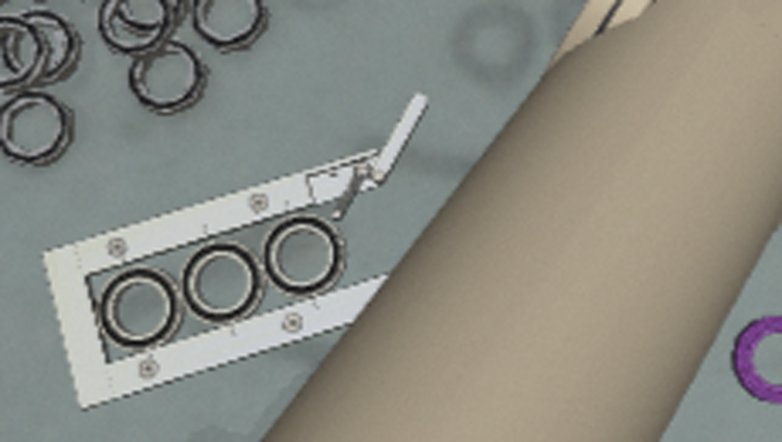

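Run:
```python
from plan import *
for u,v,z in [(140,308,.014),(223,282,.014),(304,256,.014),(338,214,.012)]:
    print(w2l(px2w('top',((u+.5)/3.4-.5+110,(v+.5)/3.4-.5+150),z)))
im=cv2.imread('pics/t3.png'); cv2.imwrite('pics/t3d.png',cv2.resize(im[200:255,125:225],None,fx=8,fy=8,interpolation=cv2.INTER_CUBIC))
```

```text
[191.005   2.439]
[128.8     2.561]
[67.533  2.242]
[ 35.536 -20.149]
```

View pics/t3d.png

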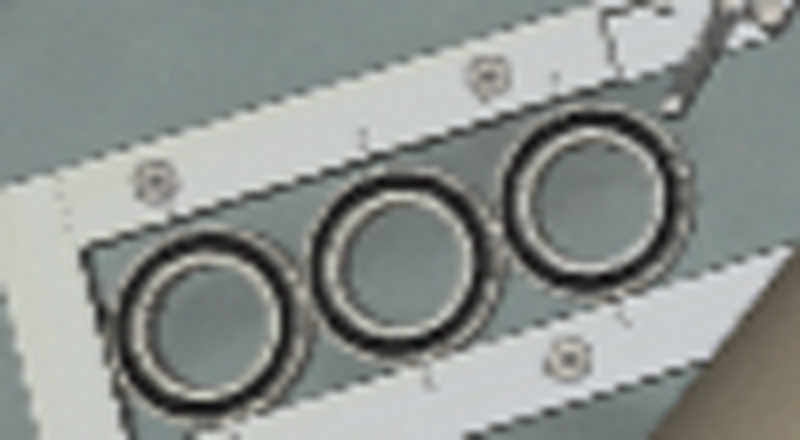

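```bash
python3 -c "
from station import robot
print(robot.close_job())"
```

```text
the job is handed in; nothing more can be done
None
```

All three bearings are in the lane with the pawl shut behind the last one, and I handed the job in at about 30 s. I pushed them in one at a time with the half-open fingertips. Pictures taken after the first and second bearings also showed the pawl shut before the next one went in.

- **Bearings and pawl:** In the last top picture the bearing centres measure about x = 191, 129 and 68 mm, each about 2 mm off the middle line. The pawl nose is at (35.5, -20.1) mm, which is its shut position. The gripper was 12 cm above the bench, touching nothing.
- **Detector disagreement:** The trained detector gave the bearing positions 7 to 16 mm off the middle line. My reading of the enlarged picture contradicts that, and I went with the picture.
- **Tin, marker and brush:** The arm hid the tin and marker from the detector in the last picture, so I have no end measurement for them. Nothing came near the tin or the marker in the earlier pictures. The brush was detected about 1 pixel from its starting place.
- **Forces:** During the second bearing the fingertips once pressed on the bench with about 20 N while pushing, and I raised them at once. Otherwise the forces I read stayed at or below about 6 N.

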